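Lay a stack of small paintings into their tray frames

ROBOT

A 6-joint arm with a two-finger parallel gripper is mounted at the origin on the work surface. World frame = base frame: x ahead of the robot, y to its left, z up, the work surface at z = 0. Lengths are in m, angles in rad, forces in N, time in s.
With the tool pointing down it reaches from about 0.375 to 0.9 m from the base axis. Payload 3.1 kg.
Tool frame: the origin (TCP) lies at the very end of the fingers, on their centre line; the grasp point (between the pads) lies 19 mm behind it; z points along the fingers, y is the direction in which the jaws open and shut (so a half turn about z gives the same grasp; the last joint's range is limited). The gripper opens to 87 mm and grips with 3 to 60 N. Pads are 19 mm wide; open, the fingers measure 117 mm over their backs; the gripper's body (75 mm by 190 mm) begins 51 mm behind the grasp point.
Start: joints at [-1.494, 0.527, 1.433, -0, 1.181, -0.178], TCP at [0.158, -0.605, 0.223] pointing down, gripper open.
Joint ranges: [-3.08, 3.08], [-0.75, 2.2], [0.22, 2.44], [-1.43, 4.57], [0, 2.65], [-2.85, 2.85]. Speed limits (rad/s): [2.79, 2.79, 3.14, 3.14, 3.14, 3.14].

INTERFACE

Orientations are given as a unit quaternion [x, y, z, w].
In Python, from rig import robot gives the robot as it stands. The module is installed in compiled form; this text tells all that it offers.
- The arm moves only by the tool carry_out, never from a script. Its argument "series" is a list of rows, each a list of 7 numbers: the shift along the tool's x, y, z in mm, then the turn, a rotation vector about the tool's x, y, z in degrees, then the gripper command: -1 is shut, 1 is fully open, values between are in proportion. In form: [[tx, ty, tz, rx, ry, rz, claw], ...]. A call has 1 to 8 rows; each row is the pose to reach, as a shift and turn from the pose measured when the call began, along the tool's axes at that moment; what a row does not reach only later rows make up. A row lasts 1/8 s, in which the tool goes at most 62.5 mm and 10.7 degrees, less where a joint would pass 70% of its speed; a pose out of reach is approached as far as the arm can. A call with a gripper value outside its range is refused whole. The fingers move at their own pace and stop on an object; "force" is the grip in N (left out, the last holds). Time passes only in rows, so rows that repeat a pose let the fingers close. It gives the time, the measured TCP pose, the force and the opening at its end, in the units of the state.
- robot.get_obs(): the state, without advancing time (a new reading comes with each control period).
- robot.camera(name): name is "scene" or "top" or "wrist"; returns a dict with "pixels" (384x512x3 uint8, red, green, blue), "fx", "fy", "cx", "cy" (pixels), "position" and "attitude" of the camera in the world. Camera axes: x right, y down, z forward; pixel columns grow to the right and rows downward; lengths in m; the calibration is good to about 2 mm. A picture is of the moment at which its call begins. There is no depth.
- robot.hand_in(): hands the job in, once; it reports no verdict.
The state is a dict: "time": time; "q": joint angles; "joint_velocities": joint speeds; "joint_torque": joint torques, N m; "position": TCP position; "tool_rot": TCP orientation; "ft_force": force on the tool from outside, world axes, zero at the start; "moment": the same for the moment, N m; "grip_width": finger opening in m.
Only numpy, scipy, OpenCV 4.12 (cv2) and the standard library are available. Lean on these libraries where they do the work, as an engineer would, in place of code of your own. Each camera call takes 0.05 s, during which the arm holds its last target.

TASK

Take the stack of four small paintings apart from the top and lay each one, painted side up, into the empty tray frame made for its size: flat on the frame's floor, square to it and about centred, with a gap showing on all four sides. Set them down, do not drop any or let the stack topple, leave the frames lying flat on the table, and leave the varnish jar and the roll of tape where they are.

Things in the scene. Friction and masses are not known exactly. Their poses are not given: they have to be found in the camera images.
- canvas_small: Small painting: rigid stretched canvas, a block 40 x 60 mm, 32 mm deep, about 45 g; off-white sides, muted landscape on top. Starts on top of the stack, on the square one, a little askew. Origin: centre of its underside; x along its 40 mm short side, y along its 60 mm long side, z up out of the painted face. Grip it from above across x (40 mm) by the upper half of its sides, so the fingertips stay above the frame's rim.
- canvas_square: Small painting: rigid stretched canvas, a block 60 x 60 mm, 32 mm deep, about 60 g; off-white sides, muted landscape on top. Starts in the stack between the small and the oblong one, a little askew. Origin: centre of its underside; x along its two (equal) sides, z up out of the painted face. Grip it from above across x (60 mm) by the upper half of its sides, so the fingertips stay above the frame's rim.
- canvas_oblong: Small painting: rigid stretched canvas, a block 60 x 100 mm, 32 mm deep, about 90 g; off-white sides, muted landscape on top. Starts in the stack between the square and the long one, a little askew. Origin: centre of its underside; x along its 60 mm short side, y along its 100 mm long side, z up out of the painted face. Grip it from above across x (60 mm) by the upper half of its sides, so the fingertips stay above the frame's rim.
- canvas_long: Small painting: rigid stretched canvas, a block 60 x 130 mm, 32 mm deep, about 110 g; off-white sides, muted landscape on top. Starts at the bottom of the stack, on the table, a little askew. Origin: centre of its underside; x along its 60 mm short side, y along its 130 mm long side, z up out of the painted face. Grip it from above across x (60 mm) by the upper half of its sides, so the fingertips stay above the frame's rim.
- frame_small: Shallow empty tray frame (loose, about 134 g) lying face up on the table, made for the 40 x 60 mm canvas: light wood rim 8 mm wide, black floor. Outside 76 x 96 mm, inside 60 x 80 mm (10 mm gap a side). Floor 5 mm, rim top 15 mm above the table. Origin: centre of its underside; x along its short side, y along its long side, z up.
- frame_square: Shallow empty tray frame (loose, about 150 g) lying face up on the table, made for the 60 x 60 mm canvas: light wood rim 8 mm wide, black floor. Outside 96 x 96 mm, inside 80 x 80 mm (10 mm gap a side). Floor 5 mm, rim top 15 mm above the table. Origin: centre of its underside; x and y along its sides, z up.
- frame_oblong: Shallow empty tray frame (loose, about 184 g) lying face up on the table, made for the 60 x 100 mm canvas: light wood rim 8 mm wide, black floor. Outside 96 x 136 mm, inside 80 x 120 mm (10 mm gap a side). Floor 5 mm, rim top 15 mm above the table. Origin: centre of its underside; x along its short side, y along its long side, z up.
- frame_long: Shallow empty tray frame (loose, about 209 g) lying face up on the table, made for the 60 x 130 mm canvas: light wood rim 8 mm wide, black floor. Outside 96 x 166 mm, inside 80 x 150 mm (10 mm gap a side). Floor 5 mm, rim top 15 mm above the table. Origin: centre of its underside; x along its short side, y along its long side, z up.
- jar: Small amber glass varnish jar with a black lid, 56 mm across and 62 mm tall, standing among the work; origin at the centre of its underside. To be left where it stands.
- tape: Roll of tan framing tape lying flat, 80 mm across, 24 mm high, with a 56 mm hole; origin at the centre of its underside. To be left where it lies.
Things that resemble listed ones, but are neither listed nor needed, are in the scene too. What is shaped like the canvas_square but blue is not meant.

How it is judged:
At the end, for the whole second after the job is handed in: Each canvas lies in the frame of its size, face up and flat on its floor (5 +- 2.5 mm above the frame's origin), centred within 8.5 mm along each side, square within 0.12 rad (either way round; the square one in any quarter turn); frames flat on the table; all released and at rest (x of canvas_small in the frame of frame_small between -0.0085 and 0.0085 m and y of canvas_small in the frame of frame_small between -0.0085 and 0.0085 m and z of canvas_small in the frame of frame_small between 0.0025 and 0.0075 m and angle between each of canvas_small, frame_small, canvas_square, frame_square, canvas_oblong, frame_oblong, canvas_long, frame_long's own z axis and vertical below 0.06 rad and height (world z) of each of frame_small, frame_square, frame_oblong, frame_long below 0.004 m and angle between the x axis of canvas_small and the x axis of frame_small, either way round below 0.12 rad and linear speed of each of canvas_small, frame_small, canvas_square, frame_square, canvas_oblong, frame_oblong, canvas_long, frame_long below 0.02 m/s and x of canvas_square in the frame of frame_square between -0.0085 and 0.0085 m and y of canvas_square in the frame of frame_square between -0.0085 and 0.0085 m and z of canvas_square in the frame of frame_square between 0.0025 and 0.0075 m and (angle between the x axis of canvas_square and the x axis of frame_square, either way round below 0.12 rad or angle between the x axis of canvas_square and the y axis of frame_square, either way round below 0.12 rad) and x of canvas_oblong in the frame of frame_oblong between -0.0085 and 0.0085 m and y of canvas_oblong in the frame of frame_oblong between -0.0085 and 0.0085 m and z of canvas_oblong in the frame of frame_oblong between 0.0025 and 0.0075 m and angle between the x axis of canvas_oblong and the x axis of frame_oblong, either way round below 0.12 rad and x of canvas_long in the frame of frame_long between -0.0085 and 0.0085 m and y of canvas_long in the frame of frame_long between -0.0085 and 0.0085 m and z of canvas_long in the frame of frame_long between 0.0025 and 0.0075 m and angle between the x axis of canvas_long and the x axis of frame_long, either way round below 0.12 rad); the robot touches nothing.
It fails at once if a canvas falls or is let drop: it moves faster than 0.7 m/s (a fall of about 25 mm) with no finger touching it ((linear speed of canvas_small above 0.7 m/s and contact force between the fingers and canvas_small below 0.05 N) or (linear speed of canvas_square above 0.7 m/s and contact force between the fingers and canvas_square below 0.05 N) or (linear speed of canvas_oblong above 0.7 m/s and contact force between the fingers and canvas_oblong below 0.05 N) or (linear speed of canvas_long above 0.7 m/s and contact force between the fingers and canvas_long below 0.05 N)).
It fails at once if the varnish jar is moved more than 20 mm or tipped over (distance of jar from where it was at the start of the episode above 0.02 m or angle between jar's own z axis and vertical above 0.5 rad).
It fails at once if the roll of tape is moved more than 20 mm (distance of tape from where it was at the start of the episode above 0.02 m).
It also fails if it takes over 120 s, if anything falls off the work surface, if the arm or the gripper's body presses on something with over 40 N, if the wrist force passes 120 N, or if a joint passes its speed limit or range.

## Working session

There is one attempt and no reset: what is moved stays moved. The work goes in short steps, Python scripts to look and compute and a tool call to move; the robot and the scene stay as the last step left them, time stands still between calls to the robot, and variables do not carry over. Pictures are saved under pics/ and viewed, and the job is handed in when it is done.

Besides the shell and the picture viewer there is one more tool, called after "Emit:" by a JSON object that holds its "op" and its "data", one argument or row to a line. carry_out: Moves the arm, as the interface text tells. Its arguments: {"type":"object","properties":{"series":{"type":"array"},"force":{"type":"number"}},"required":["series"]}

```bash
mkdir -p pics; ls
python3 - <<'E'
from rig import robot
import cv2,json
o=robot.get_obs();print(o)
for n in ["scene","top","wrist"]:
    c=robot.camera(n);print(n,c['fx'],c['fy'],c['cx'],c['cy'],c['position'],c['attitude'])
    cv2.imwrite(f'pics/{n}0.png',cv2.cvtColor(c['pixels'],cv2.COLOR_RGB2BGR))
E
```

```text
pics
{'time': 0.0, 'q': array([-1.49448110e+00,  5.28470118e-01,  1.43389716e+00, -1.13011460e-05,
        1.18136916e+00, -1.78495850e-01]), 'joint_velocities': array([ 0.0001194 , -0.0002263 , -0.00072486,  0.00072174, -0.00011857,
       -0.00012533]), 'joint_torque': array([-1.84284501e-03, -4.40039492e+01, -1.76592672e+01,  6.30708318e-02,
        5.81004610e-02, -1.56104475e-04]), 'position': array([ 0.15751094, -0.60407892,  0.22157083]), 'tool_rot': array([ 9.91894044e-01,  1.27063200e-01,  4.95210600e-05, -1.07075943e-03]), 'ft_force': array([ 0.96572733,  0.00548163, -1.02494196]), 'moment': array([0.04740703, 0.00293515, 0.01738992]), 'grip_width': 0.08712656801393462}
scene 448.223653233391 448.223653233391 255.6634973770949 190.51666728182028 [1.23878069 0.42873646 0.98195957] [ 0.45875227  0.8112508  -0.31837184 -0.17337207]
top 397.3495337014317 397.3495337014317 256.04255697744753 192.78468752729964 [ 0.44517617 -0.01972432  0.97585533] [ 0.70591846 -0.70562611  0.0284474  -0.05442122]
wrist 279.47166333170986 279.47166333170986 251.89896240413398 194.6581826484684 [ 0.22473218 -0.58648677  0.38473907] [ 0.78480869 -0.60627482 -0.07905846  0.10127158]
```

View pics/top0.png

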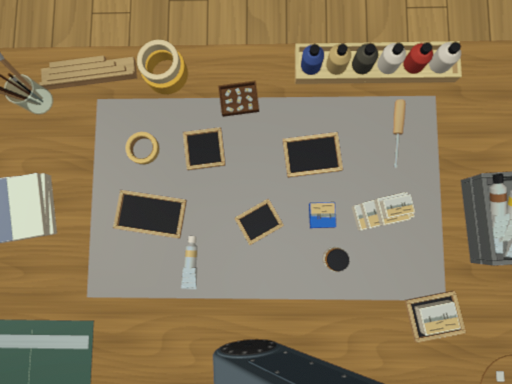

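View pics/scene0.png

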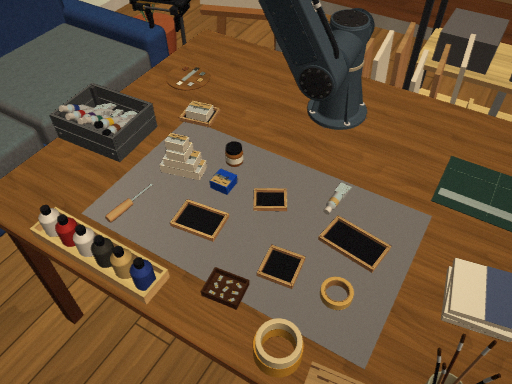

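View pics/wrist0.png

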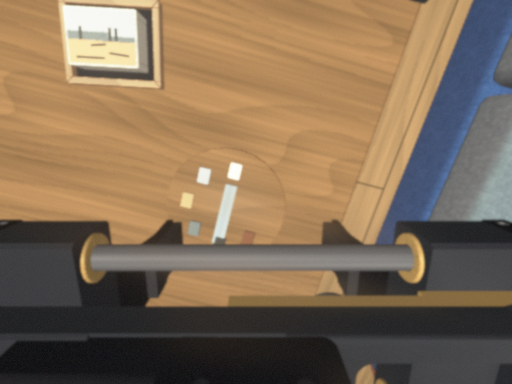

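Run:
```python
import cv2
a=cv2.imread('pics/top0.png');b=cv2.imread('pics/scene0.png')
cv2.imwrite('pics/t_st.png',cv2.resize(a[170:250,295:425],None,fx=6,fy=6,interpolation=cv2.INTER_CUBIC))
cv2.imwrite('pics/s_st.png',cv2.resize(b[120:200,145:255],None,fx=7,fy=7,interpolation=cv2.INTER_CUBIC))
```

```text
(no output)
```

View pics/t_st.png

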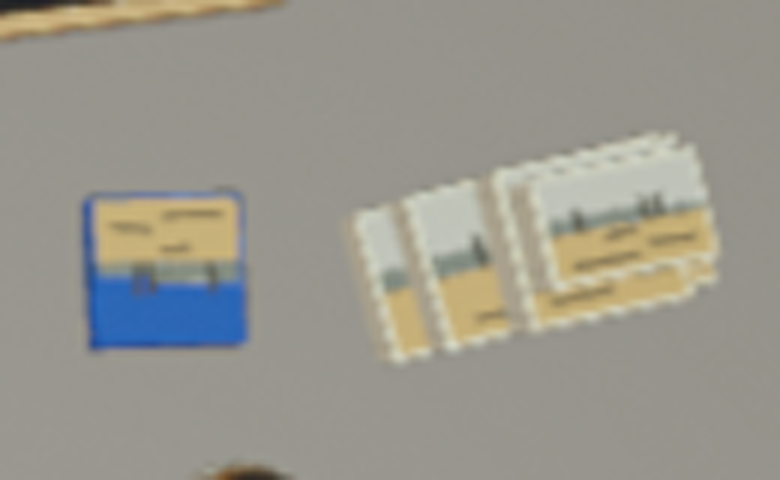

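View pics/s_st.png

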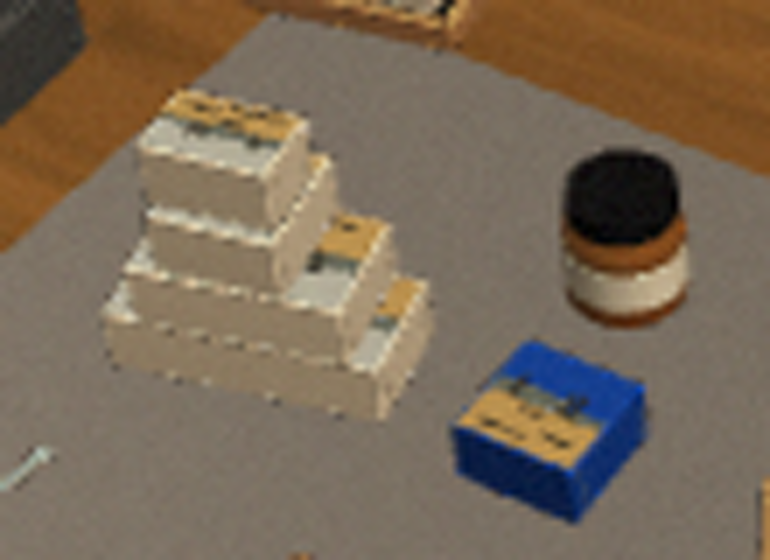

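```bash
cat > h.py <<'E'
import numpy as np,cv2
from scipy.spatial.transform import Rotation as R
from scipy.optimize import minimize
def Rq(q): return R.from_quat(q).as_matrix()
class Cam:
    def __init__(s,c):
        s.K=np.array([[c['fx'],0,c['cx']],[0,c['fy'],c['cy']],[0,0,1]]);s.p=np.array(c['position']);s.R=Rq(c['attitude']);s.img=np.array(c['pixels'])
    def proj(s,P):
        q=(np.atleast_2d(P)-s.p)@s.R; return (q[:,:2]/q[:,2:])@s.K[:2,:2].T+s.K[:2,2]
    def unproj(s,uv,z):
        uv=np.atleast_2d(uv).astype(float); d=np.c_[(uv-s.K[:2,2])/[s.K[0,0],s.K[1,1]],np.ones(len(uv))]@s.R.T
        return s.p+d*((z-s.p[2])/d[:,2])[:,None]
def box(x,y,a,sx,sy,z0,z1):
    P=np.array([[i*sx/2,j*sy/2] for i,j in((-1,-1),(1,-1),(1,1),(-1,1))])@np.array([[np.cos(a),np.sin(a)],[-np.sin(a),np.cos(a)]])+[x,y]
    return np.vstack([np.c_[P,np.full(4,z)] for z in(z0,z1)])
def sil(cam,boxes,sub=4):
    h,w=cam.img.shape[:2];m=np.zeros((h*sub,w*sub),np.uint8)
    for b in boxes:
        uv=((cam.proj(b)+.5)*sub-.5).astype(np.float32)
        hull=cv2.convexHull(uv).reshape(-1,2)
        cv2.fillConvexPoly(m,np.round(hull*16).astype(np.int32),255,cv2.LINE_AA,4)
    return cv2.resize(m,(w,h),interpolation=cv2.INTER_AREA)/255.
def snap(robot,name,fn=None):
    c=Cam(robot.camera(name))
    if fn: cv2.imwrite('pics/'+fn+'.png',cv2.cvtColor(c.img,cv2.COLOR_RGB2BGR))
    return c
def draw(cam,boxes,crop,f,fn):
    x0,y0,x1,y1=crop; im=cv2.cvtColor(cam.img,cv2.COLOR_RGB2BGR)[y0:y1,x0:x1]
    im=cv2.resize(im,None,fx=f,fy=f,interpolation=cv2.INTER_CUBIC)
    for b,col in zip(boxes,[(0,0,255),(255,0,0),(0,200,0),(255,0,255),(0,255,255)]*3):
        uv=(cam.proj(b)-[x0,y0]+.5)*f
        for k in(0,4): cv2.polylines(im,[np.round(uv[k:k+4]).astype(np.int32)],True,col,1,cv2.LINE_AA)
    cv2.imwrite('pics/'+fn+'.png',im)
def fit(cams,masks,rois,p0,mk,step=(.004,.004,.05)):
    def cost(p):
        s=0
        for c,m,(x0,y0,x1,y1) in zip(cams,masks,rois):
            s+=((sil(c,mk(p))-m)[y0:y1,x0:x1]**2).sum()
        return s
    n=len(p0);S=np.vstack([p0]+[np.array(p0)+np.eye(n)[i]*(list(step)*n)[i] for i in range(n)])
    r=minimize(cost,p0,method='Nelder-Mead',options=dict(initial_simplex=S,xatol=1e-4,fatol=.05,maxiter=400*n))
    return r.x,r.fun
E
python3 - <<'E'
from rig import robot
from h import *
cs=[snap(robot,n) for n in("top","scene")]
o=robot.get_obs();T=Rq(o['tool_rot']);w=robot.camera('wrist')
print('cam in tool',T.T@(np.array(w['position'])-o['position']),(T.T@Rq(w['attitude'])).round(3).tolist())
# mat colour
for c in cs:
    print(c.img[150,250],c.img[175,260] )
for n,uv in dict(small=(259,221),square=(204,149),oblong=(313,155),long=(150,214),jar=(337,259),tape=(142,148),stackS=(400,207)).items():
    print(n,cs[0].unproj(uv,.015 if n!='stackS' else .128).round(3), cs[1].proj(cs[0].unproj(uv,.015)).round())
E
```

```text
cam in tool [ 0.06956286 -0.00044358 -0.16304422] [[0.0, -0.967, -0.255], [1.0, 0.0, 0.001], [-0.001, -0.255, 0.967]]
[150 148 140] [151 149 141]
[121 110  99] [121 112  99]
small [[0.49  0.008 0.015]] [[270. 198.]]
square [[0.668 0.145 0.015]] [[281. 263.]]
oblong [[ 0.651 -0.124  0.015]] [[199. 217.]]
long [[0.507 0.275 0.015]] [[353. 240.]]
jar [[ 0.4   -0.177  0.015]] [[233. 157.]]
tape [[0.671 0.301 0.015]] [[337. 292.]]
stackS [[ 0.514 -0.293  0.128]] [[170. 163.]]
```

```bash
cat > fr.py <<'E'
from rig import robot
from h import *
def mask(c,roi):
    x0,y0,x1,y1=roi;I=c.img.astype(float)
    mat=np.median(np.r_[I[y0:y1,x0],I[y0:y1,x1-1],I[y0,x0:x1],I[y1-1,x0:x1]],axis=0)
    d=np.linalg.norm(I-mat,axis=2); m=(d>32).astype(np.uint8)
    sub=np.zeros_like(m);sub[y0:y1,x0:x1]=m[y0:y1,x0:x1]
    cn,_=cv2.findContours(sub,cv2.RETR_EXTERNAL,cv2.CHAIN_APPROX_NONE)
    k=max(cn,key=cv2.contourArea);o=np.zeros_like(m);cv2.drawContours(o,[k],-1,1,-1);return o.astype(float)
F=dict(small=(.49,.008,.4,.076,.096),square=(.668,.145,0,.096,.096),oblong=(.651,-.124,1.6,.096,.136),long=(.507,.275,1.4,.096,.166))
if __name__=='__main__':
    cs=[snap(robot,n) for n in("top","scene")]
    for n,(x,y,a,sx,sy) in F.items():
        res=[]
        ms=[];rs=[]
        for c in cs:
            uv=c.proj(box(x,y,a,sx+.03,sy+.03,0,.015));r=[int(uv[:,0].min()),int(uv[:,1].min()),int(uv[:,0].max()),int(uv[:,1].max())]
            ms.append(mask(c,r));rs.append(r)
        mk=lambda p:[box(p[0],p[1],p[2],sx,sy,0,.015)]
        starts=[a,a+.35,a-.35]
        for idx in([0],[1],[0,1]):
            best=min((fit([cs[i] for i in idx],[ms[i] for i in idx],[rs[i] for i in idx],[x,y,s],mk) for s in starts),key=lambda t:t[1])
            print(n,idx,best[0].round(4),round(best[1],1))
E
python3 fr.py
```

```text
small [0] [0.4889 0.0098 0.5224] 50.0
small [1] [0.488  0.0081 0.5311] 23.1
small [0, 1] [0.4888 0.0092 0.5179] 77.3
square [0] [0.6707 0.1459 0.126 ] 27.9
square [1] [0.6702 0.1459 0.1235] 31.0
square [0, 1] [0.6706 0.146  0.1274] 60.4
oblong [0] [ 0.6543 -0.1229  0.1234] 34.7
oblong [1] [ 0.6538 -0.1234  0.1216] 32.9
oblong [0, 1] [ 0.6542 -0.1232  0.1203] 68.8
long [0] [0.5078 0.2768 2.9899] 49.9
long [1] [0.5073 0.2765 2.9939] 35.3
long [0, 1] [ 0.5076  0.2767 -0.1486] 88.5
```

```bash
cat > st.py <<'E'
from fr import *
D=[(.06,.13),(.06,.10),(.06,.06),(.04,.06)]
def mk(p): return [box(*p[3*i:3*i+3],*D[i],.032*i,.032*i+.032) for i in range(4)]
if __name__=='__main__':
    cs=[snap(robot,n) for n in("top","scene")]
    a=.25;yd=np.array([np.sin(a),-np.cos(a)])
    f=lambda u,v:(295+u/6-.5,170+v/6-.5)
    mids=[((354.+361)/2,(205+230)/2.)]
    L=[cs[0].unproj(mids[0],.032)[0,:2]+yd*.065,
       cs[0].unproj(f(425,272),.064)[0,:2]+yd*.05,
       cs[0].unproj(f(515,250),.096)[0,:2]+yd*.03,
       cs[0].unproj(f(625,217),.128)[0,:2]]
    p0=np.concatenate([[*l,a] for l in L]);print(p0.round(3))
    ms=[];rs=[]
    for c in cs:
        uv=np.vstack([c.proj(b) for b in mk(p0)]);r=[int(uv[:,0].min())-10,int(uv[:,1].min())-10,int(uv[:,0].max())+10,int(uv[:,1].max())+10]
        ms.append(mask(c,r));rs.append(r)
    print(rs)
    p,v=fit(cs,ms,rs,p0,mk);p,v=fit(cs,ms,rs,p,mk,step=(-.003,.003,-.03))
    print(p.reshape(4,3).round(4),v)
    np.save('stack.npy',p)
    for c,r,n,m in zip(cs,rs,'ts',ms):
        draw(c,mk(p),r,8,'st_'+n); cv2.imwrite(f'pics/m_{n}.png',(m*255)[r[1]:r[3],r[0]:r[2]])
E
python3 st.py
```

```text
[ 0.513 -0.287  0.25   0.514 -0.283  0.25   0.515 -0.289  0.25   0.517
 -0.29   0.25 ]
[[341, 181, 425, 240], [148, 122, 216, 190]]
[[ 0.5105 -0.2903  0.2589]
 [ 0.5118 -0.2863  0.3009]
 [ 0.5139 -0.2902  0.244 ]
 [ 0.5167 -0.2901  0.2115]] 2038.1446674356016[ WARN:0@6.205] global loadsave.cpp:1063 imwrite_ Unsupported depth image for selected encoder is fallbacked to CV_8U.
```

Run:
```python
import cv2,numpy as np
a=cv2.imread('pics/st_t.png');b=cv2.imread('pics/st_s.png');m=cv2.imread('pics/m_t.png');n=cv2.imread('pics/m_s.png')
m=cv2.resize(m,None,fx=4,fy=4);n=cv2.resize(n,None,fx=4,fy=4);print(a.shape,b.shape)
cv2.imwrite('pics/m1.png',m);cv2.imwrite('pics/m2.png',n)
```

```text
(472, 672, 3) (544, 544, 3)
```

View pics/st_t.png

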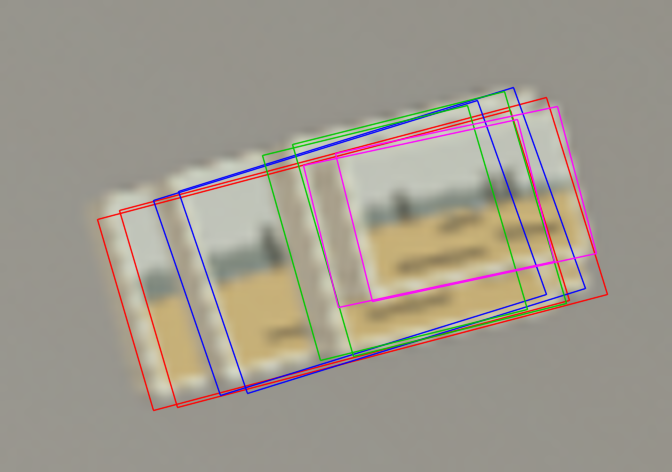

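View pics/st_s.png

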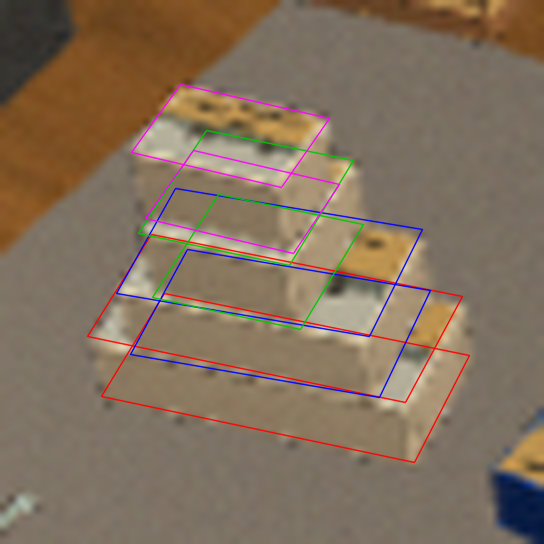

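View pics/m2.png

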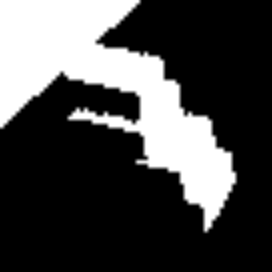

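View pics/m1.png

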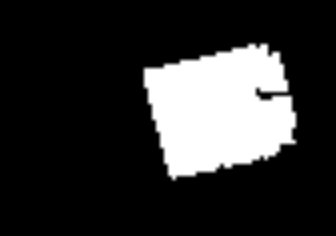

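```bash
cat > go.py <<'E'
# usage: python3 go.py x y z theta_deg  -> shift/turn row
import sys
from h import *
from rig import robot
def Rt(th): return np.array([[np.cos(th),np.sin(th),0],[np.sin(th),-np.cos(th),0],[0,0,-1]])
def rel(x,y,z,thd,o=None):
    o=o or robot.get_obs();T=Rq(o['tool_rot'])
    return np.r_[T.T@(np.array([x,y,z])-o['position'])*1000,R.from_matrix(T.T@Rt(np.radians(thd))).as_rotvec(degrees=True)].round(1)
def st():
    o=robot.get_obs();T=Rq(o['tool_rot']);print('t',round(o['time'],2),'tcp',o['position'].round(4),'th',np.degrees(np.arctan2(T[1,0],T[0,0])).round(2),'w',round(o['grip_width'],4),'F',o['ft_force'].round(2),'q',o['q'].round(2))
if __name__=='__main__':
    st();a=list(map(float,sys.argv[1:]))
    for i in range(0,len(a),4): print(a[i:i+4],rel(*a[i:i+4]).tolist())
E
python3 go.py .53 -.348 .22 104.3
```

```text
t 0.5 tcp [ 0.1575 -0.6048  0.2225] th 14.6 w 0.0875 F [ 1.16  0.75 -0.72] q [-1.49  0.53  1.43  0.    1.18 -0.18]
[0.53, -0.348, 0.22, 104.3] [425.1, -154.6, 2.5, -0.0, -0.0, -89.7]
```

Emit:
{"op": "carry_out", "data": {
  "series": [
    [425,-155,2,0,0,-90,1],
    [425,-155,2,0,0,-90,1],
    [425,-155,2,0,0,-90,1],
    [425,-155,2,0,0,-90,1],
    [425,-155,2,0,0,-90,1],
    [425,-155,2,0,0,-90,1],
    [425,-155,2,0,0,-90,1],
    [425,-155,2,0,0,-90,1]
  ]
}}

```text
time: 1.5
position: [0.5328, -0.3446, 0.2206]
tool_rot: [0.635, 0.773, 0.0, 0.0]
ft_force: [-0.5, -0.1, -0.7]
grip_width: 0.0867
```

```bash
python3 go.py .53 -.348 .22 104.3
```

```text
t 1.5 tcp [ 0.5328 -0.3446  0.2206] th 101.17 w 0.0867 F [-0.5  -0.11 -0.69] q [-0.75  0.54  1.41  0.    1.19 -0.95]
[0.53, -0.348, 0.22, 104.3] [-2.7, -3.4, 0.6, 0.1, -0.0, -3.1]
```

Run:
```python
from h import *
from rig import robot
c=snap(robot,'wrist','w1')
print(c.proj(np.array([[.516,-.29,.128]])))
cv2.imwrite('pics/w1z.png',cv2.resize(cv2.cvtColor(c.img,cv2.COLOR_RGB2BGR)[20:230,150:380],None,fx=3,fy=2.8,interpolation=cv2.INTER_CUBIC)[:600])
```

```text
[[245.1185272  135.86103895]]
```

View pics/w1.png

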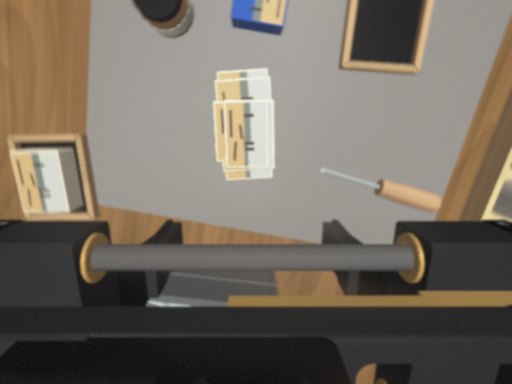

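Run:
```python
import cv2
a=cv2.imread('pics/w1.png')
cv2.imwrite('pics/w1z.png',cv2.resize(a[62:187,200:290],None,fx=4.8,fy=4.8,interpolation=cv2.INTER_CUBIC))
```

```text
(no output)
```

View pics/w1z.png

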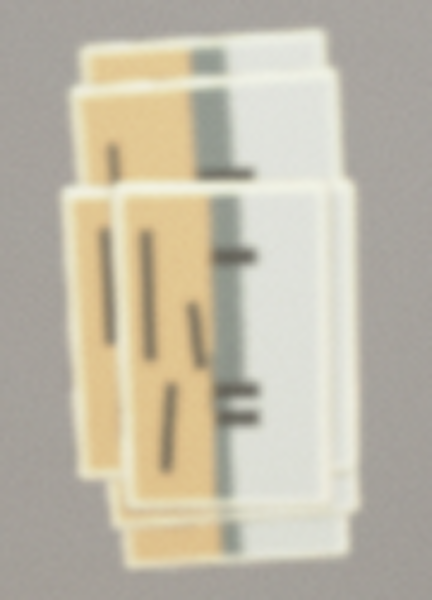

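```bash
cat > cf.py <<'E'
from h import *
from scipy.optimize import least_squares
def cfit(cam,uv,z,sx,sy,a0):
    """uv: 4 image corners any order; rectangle sx x sy at height z; a0 approx angle of its x axis"""
    P=cam.unproj(uv,z)[:,:2];c=P.mean(0)
    # order corners by nearest
    def cor(p): return box(p[0],p[1],p[2],sx,sy,z,z)[:4]
    B=cor([*c,a0])[:,:2]; idx=[int(np.argmin(np.linalg.norm(P-b,axis=1))) for b in B]
    U=np.array(uv,float)[idx]
    r=least_squares(lambda p:(cam.proj(cor(p))-U).ravel(),[*c,a0])
    return r.x,(r.fun.reshape(4,2)).round(1).tolist()
def zoomfit(cam,specs,off,f):
    """specs: list (corners in zoom px, z, sx, sy, a0)"""
    out=[]
    for uv,z,sx,sy,a0 in specs:
        uv=np.array(uv,float)/f+np.array(off)-.5
        p,r=cfit(cam,uv,z,sx,sy,a0);out.append(p);print(p.round(4),'deg',np.degrees(p[2]).round(2),r)
    return out
E
python3 - <<'E'
from cf import *
from rig import robot
c=snap(robot,'wrist')
S=[([(83,47),(325,32),(350,552),(127,567)],.032,.06,.13,.25),
([(72,92),(338,70),(357,512),(115,525)],.064,.06,.10,.25),
([(65,190),(353,182),(357,468),(80,475)],.096,.06,.06,.25),
([(115,186),(332,182),(331,508),(125,518)],.128,.04,.06,.2)]
ps=zoomfit(c,S,(200,62),4.8)
bs=[box(*p,s[2],s[3],s[1]-.032,s[1])for p,s in zip(ps,S)]
draw(c,[b[4:].repeat(2,0)[[0,2,4,6,0,2,4,6]] for b in bs],(200,62,290,187),4.8,'w1o')
t=snap(robot,'top');draw(t,bs,(341,181,425,240),8,'t1o')
t=snap(robot,'scene');draw(t,bs,(148,122,216,190),8,'s1o')
E
```

```text
[ 0.5137 -0.2842  0.2615] deg 14.98 [[-0.1, 0.5], [0.2, 0.7], [0.5, -0.7], [-0.5, -0.3]]
[ 0.5138 -0.2828  0.2662] deg 15.25 [[-0.6, 1.2], [0.7, 0.5], [0.3, -0.4], [-0.4, -1.0]]
[ 0.5138 -0.2871  0.2254] deg 12.91 [[-0.2, 1.0], [0.2, 0.9], [0.7, -0.9], [-0.7, -0.8]]
[ 0.5173 -0.2891  0.2152] deg 12.33 [[0.0, -0.7], [0.4, 0.7], [0.2, 0.1], [-0.7, 0.0]]
```

View pics/w1o.png

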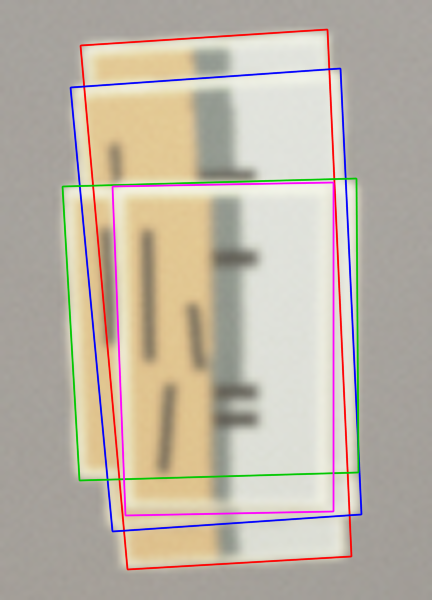

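View pics/t1o.png

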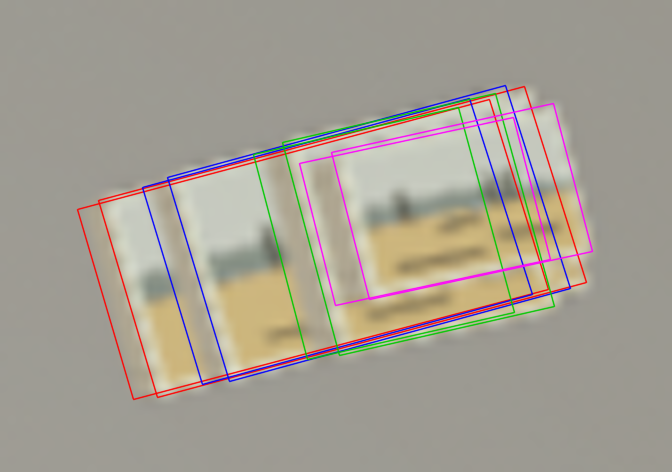

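View pics/s1o.png

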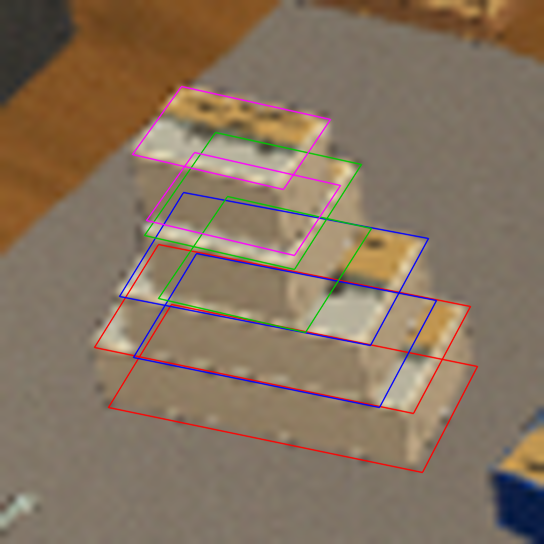

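```bash
cat >> h.py <<'E'
import pickle
_snap=snap
def snap(robot,name,fn=None):
    c=_snap(robot,name,fn)
    if fn: pickle.dump(c,open('pics/'+fn+'.pkl','wb'))
    return c
def load(fn): return pickle.load(open('pics/'+fn+'.pkl','rb'))
E
python3 - <<'E'
from h import *
from rig import robot
import go;go.st()
c=snap(robot,'wrist','w2')
go.st();draw(c,[],(200,62,290,187),4.8,'w2z')
E
```

```text
t 1.7 tcp [ 0.5295 -0.3477  0.2204] th 100.39 w 0.0867 F [ 0.77 -0.06  0.07] q [-0.76  0.54  1.41 -0.    1.19 -0.94]
t 1.75 tcp [ 0.529  -0.3482  0.2205] th 100.35 w 0.0867 F [-0.36  0.07 -0.36] q [-0.76  0.54  1.41 -0.    1.19 -0.94]
```

View pics/w2z.png

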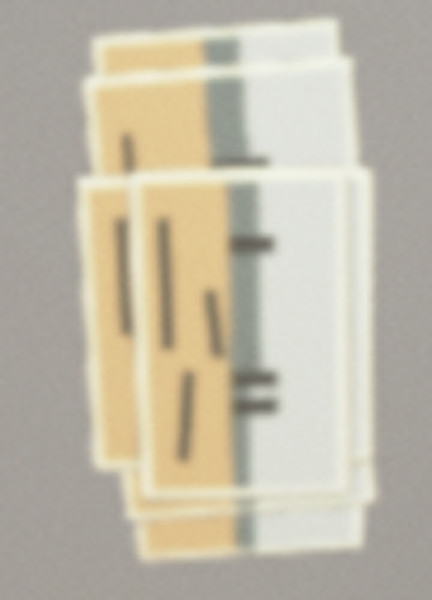

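Run:
```python
from cf import *
from rig import robot
c=load('w2')
S=[([(95,37),(339,20),(363,545),(140,560)],.032,.06,.13,.25),
([(85,80),(352,58),(375,498),(127,518)],.064,.06,.10,.25),
([(80,178),(372,170),(374,458),(95,468)],.096,.06,.06,.25),
([(130,175),(350,171),(350,496),(142,502)],.128,.04,.06,.2)]
ps=zoomfit(c,S,(200,62),4.8)
bs=[box(*p,s[2],s[3],s[1]-.032,s[1])for p,s in zip(ps,S)]
draw(c,[b[4:].repeat(2,0)[[0,2,4,6,0,2,4,6]] for b in bs],(200,62,290,187),4.8,'w2o')
t=snap(robot,'scene');draw(t,bs,(148,122,216,190),8,'s2o')
```

```text
[ 0.5135 -0.2843  0.2466] deg 14.13 [[-0.1, 0.3], [0.2, 0.4], [0.3, -0.3], [-0.4, -0.3]]
[ 0.5136 -0.2826  0.2564] deg 14.69 [[0.0, 0.7], [0.2, 1.0], [0.2, -0.7], [-0.5, -0.7]]
[ 0.5138 -0.2873  0.21  ] deg 12.03 [[0.0, 0.5], [0.2, 0.9], [0.3, -0.7], [-0.4, -0.5]]
[ 0.5171 -0.2892  0.2006] deg 11.49 [[0.0, 0.3], [0.1, 0.7], [0.1, -0.5], [-0.2, -0.4]]
```

View pics/w2o.png

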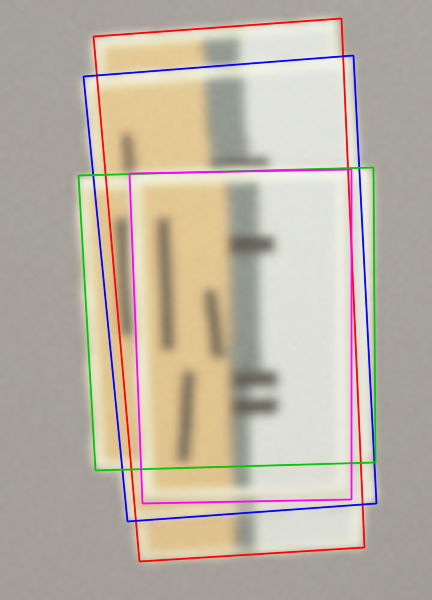

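View pics/s2o.png

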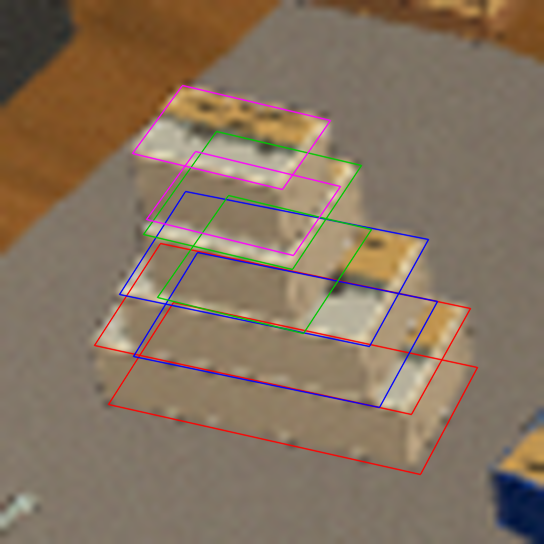

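```bash
python3 go.py .517 -.29 .18 102 .517 -.29 .111 102
```

```text
t 1.8 tcp [ 0.5288 -0.3484  0.2205] th 100.34 w 0.087 F [ 0.89 -0.9  -0.33] q [-0.76  0.54  1.41 -0.    1.19 -0.94]
[0.517, -0.29, 0.18, 102.0] [59.6, -1.1, 40.5, -0.0, -0.0, -1.7]
[0.517, -0.29, 0.111, 102.0] [59.6, -1.1, 109.5, -0.0, -0.0, -1.7]
```

Emit:
{"op": "carry_out", "data": {
  "series": [
    [59.5,-1,0,0,0,-1.7,1],
    [59.5,-1,20,0,0,-1.7,1],
    [59.5,-1,50,0,0,-1.7,1],
    [59.5,-1,80,0,0,-1.7,1],
    [59.5,-1,95,0,0,-1.7,1],
    [59.5,-1,105,0,0,-1.7,1],
    [59.5,-1,109.5,0,0,-1.7,1],
    [59.5,-1,109.5,0,0,-1.7,1]
  ]
}}

```text
time: 2.8
position: [0.5173, -0.2904, 0.1114]
tool_rot: [0.629, 0.777, -0.0, 0.0]
ft_force: [0.4, -0.5, 0.1]
grip_width: 0.087
```

```bash
python3 - <<'E'
from h import *
from rig import robot
import go
c=snap(robot,'scene','s3');go.st();draw(c,[],(130,60,250,190),5,'s3z')
E
python3 go.py .517 -.29 .111 102
```

```text
t 2.85 tcp [ 0.5175 -0.2905  0.1116] th 102.04 w 0.0868 F [ 1.46 -0.05  0.59] q [-0.7   0.63  1.61 -0.    0.9  -0.91]
t 2.85 tcp [ 0.5175 -0.2905  0.1116] th 102.04 w 0.0868 F [ 1.46 -0.05  0.59] q [-0.7   0.63  1.61 -0.    0.9  -0.91]
[0.517, -0.29, 0.111, 102.0] [0.6, -0.4, 0.6, 0.0, 0.1, 0.0]
```

View pics/s3z.png

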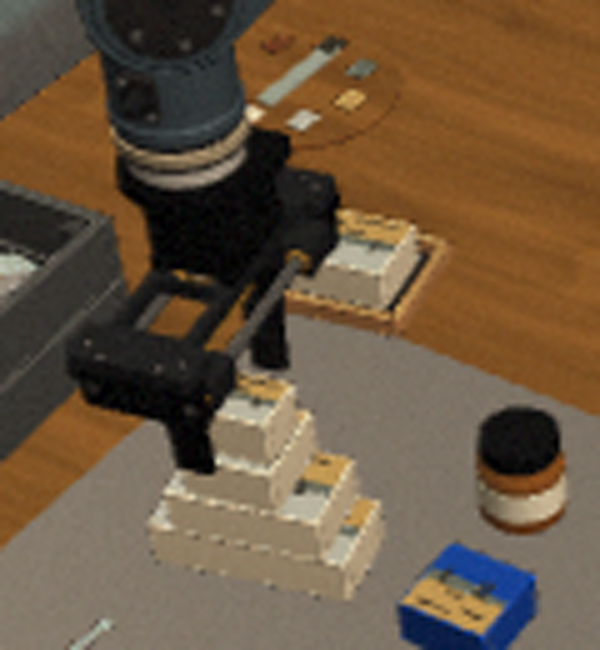

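Emit:
{"op": "carry_out", "data": {
  "series": [
    [0,0,0,0,0,0,-1],
    [0,0,0,0,0,0,-1],
    [0,0,0,0,0,0,-1],
    [0,0,0,0,0,0,-1],
    [0,0,0,0,0,0,-1],
    [0,0,0,0,0,0,-1],
    [0,0,0,0,0,0,-1]
  ],
  "force": 12
}}

```text
time: 3.72
position: [0.5175, -0.2905, 0.1116]
tool_rot: [0.629, 0.777, -0.0, 0.0]
ft_force: [-0.7, 0.0, -0.1]
grip_width: 0.0398
```

Emit:
{"op": "carry_out", "data": {
  "series": [
    [0,0,-4,0,0,0,-1],
    [0,0,-12,0,0,0,-1],
    [0,0,-30,0,0,0,-1],
    [0,0,-50,0,0,0,-1],
    [0,0,-60,0,0,0,-1],
    [0,0,-60,0,0,0,-1]
  ]
}}

```text
time: 4.47
position: [0.5179, -0.2907, 0.1726]
tool_rot: [0.629, 0.777, -0.0, 0.001]
ft_force: [-0.1, -0.1, -0.8]
grip_width: 0.0398
```

```bash
python3 - <<'E'
from h import *
from rig import robot
import go
c=snap(robot,'scene','s4');draw(c,[],(130,60,250,190),5,'s4z')
E
python3 go.py .4888 .0092 .15 119.7
```

```text
t 4.53 tcp [ 0.5174 -0.2904  0.1718] th 102.03 w 0.0397 F [-0.04 -0.08 -0.39] q [-0.7   0.55  1.57 -0.    1.03 -0.91]
[0.4888, 0.0092, 0.15, 119.7] [299.0, 34.5, 21.5, 0.0, 0.1, -17.7]
```

View pics/s4z.png

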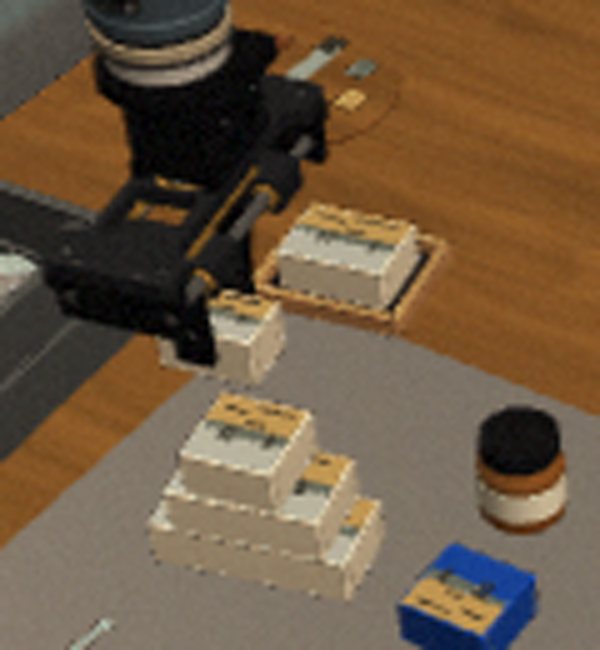

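Emit:
{"op": "carry_out", "data": {
  "series": [
    [20,2,0,0,0,-1,-1],
    [65,8,0,0,0,-4,-1],
    [115,13,0,0,0,-7,-1],
    [165,19,0,0,0,-10,-1],
    [215,25,5,0,0,-13,-1],
    [260,30,15,0,0,-16,-1],
    [290,34,21,0,0,-17.7,-1],
    [299,34.5,21.5,0,0,-17.7,-1]
  ]
}}

```text
time: 5.52
position: [0.4866, 0.0119, 0.1491]
tool_rot: [0.501, 0.866, -0.001, -0.001]
ft_force: [0.7, -0.4, -0.0]
grip_width: 0.0404
```

Run:
```python
from h import *
from rig import robot
import go
go.st()
c=snap(robot,'top','t5');draw(c,[],(190,160,330,280),5.5,'t5z')
c=snap(robot,'wrist','w5');c=snap(robot,'scene','s5');draw(c,[],(200,100,340,230),4.5,'s5z')
go.st()
```

```text
t 5.53 tcp [0.4866 0.0119 0.1491] th 119.93 w 0.0404 F [ 0.67 -0.35 -0.05] q [-0.21  0.46  1.85 -0.    0.84 -0.73]
t 5.67 tcp [0.4887 0.0093 0.15  ] th 119.78 w 0.0397 F [ 0.47 -0.7  -0.49] q [-0.21  0.46  1.84 -0.    0.84 -0.73]
```

View pics/t5z.png

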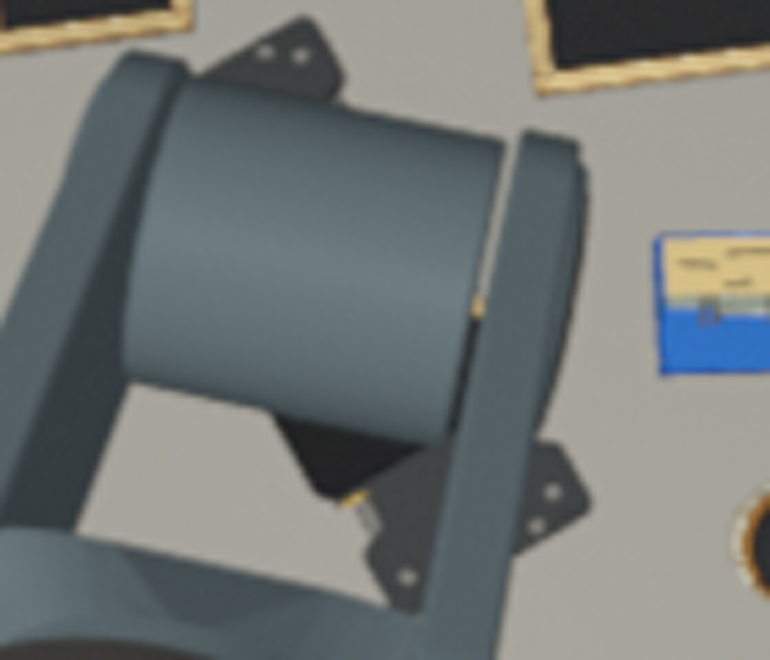

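View pics/w5.png

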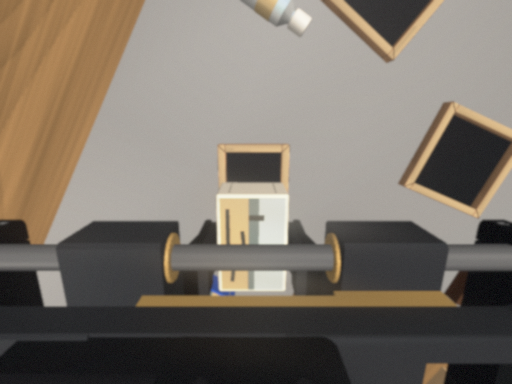

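View pics/s5z.png

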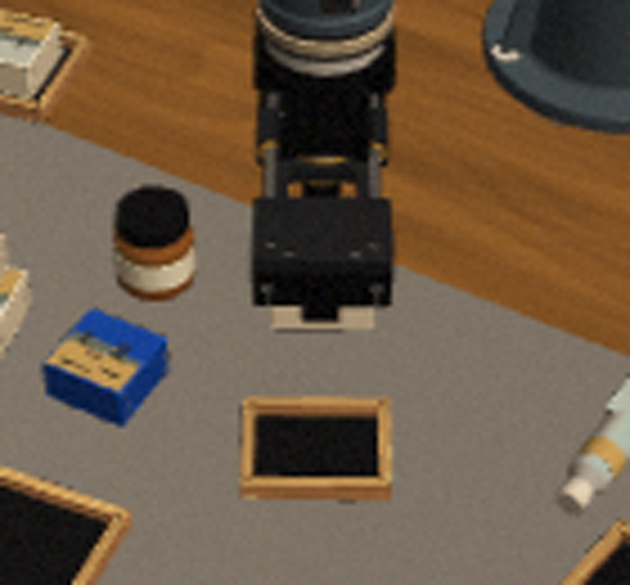

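```bash
cat > ov.py <<'E'
# overlay held canvas (tool-aligned, offset dx along tool x) and frame in wrist view
from h import *
from rig import robot
import go
FR=dict(small=(.4888,.0092,.518,.076,.096),square=(.6706,.146,.1274,.096,.096),oblong=(.6542,-.1232,.1203,.096,.136),long=(.5076,.2767,-.1486,.096,.166))
def ov(fr,cs,top,fn,crop,f,off=(0,0)):
    c=snap(robot,'wrist',fn);o=robot.get_obs();T=Rq(o['tool_rot']);th=np.arctan2(T[1,0],T[0,0]);p=o['position']
    ctr=p+T@np.array([off[0],off[1],0])
    b=box(ctr[0],ctr[1],th-np.pi/2,*cs,p[2]+top-.032,p[2]+top)
    x,y,a,sx,sy=FR[fr]
    fb=box(x,y,a,sx,sy,.015,.015);fi=box(x,y,a,sx-.016,sy-.016,.015,.015)
    draw(c,[b,fb,fi],crop,f,fn+'o');go.st();return c
E
python3 - <<'E'
from ov import *
ov('small',(.04,.06),.0164,'w6',(190,120,320,230),6)
E
```

```text
t 5.72 tcp [0.4891 0.0086 0.1501] th 119.71 w 0.0401 F [ 1.26 -0.02 -0.06] q [-0.21  0.46  1.84 -0.    0.84 -0.73]
```

View pics/w6o.png

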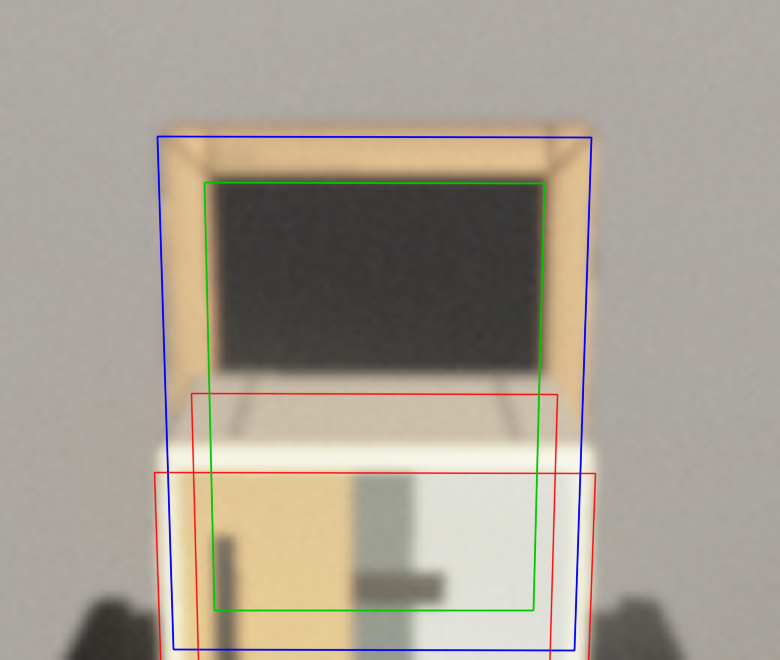

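```bash
python3 go.py .4888 .009 .021 119.7
```

```text
t 5.72 tcp [0.4891 0.0086 0.1501] th 119.71 w 0.0401 F [ 1.26 -0.02 -0.06] q [-0.21  0.46  1.84 -0.    0.84 -0.73]
[0.4888, 0.009, 0.021, 119.7] [0.7, -0.2, 129.1, 0.0, 0.1, 0.0]
```

Emit:
{"op": "carry_out", "data": {
  "series": [
    [0.5,0,20,0,0,0,-1],
    [0.5,0,55,0,0,0,-1],
    [0.5,0,85,0,0,0,-1],
    [0.5,0,105,0,0,0,-1],
    [0.5,0,118,0,0,0,-1],
    [0.5,0,124,0,0,0,-1],
    [0.5,0,127,0,0,0,-1],
    [0.5,0,127,0,0,0,-1]
  ]
}}

```text
time: 6.72
position: [0.4894, 0.0088, 0.0235]
tool_rot: [0.502, 0.865, -0.0, 0.001]
ft_force: [-0.3, 0.1, 0.2]
grip_width: 0.0399
```

Run:
```python
from ov import *
ov('small',(.04,.06),.0164,'w7',(180,100,330,230),5)
c=snap(robot,'scene','s7');draw(c,[],(220,130,320,230),6,'s7z')
```

```text
t 6.78 tcp [0.4894 0.0088 0.0236] th 119.72 w 0.0398 F [-0.22 -0.13 -0.3 ] q [-0.21  0.7   1.92 -0.    0.52 -0.73]
```

View pics/w7o.png

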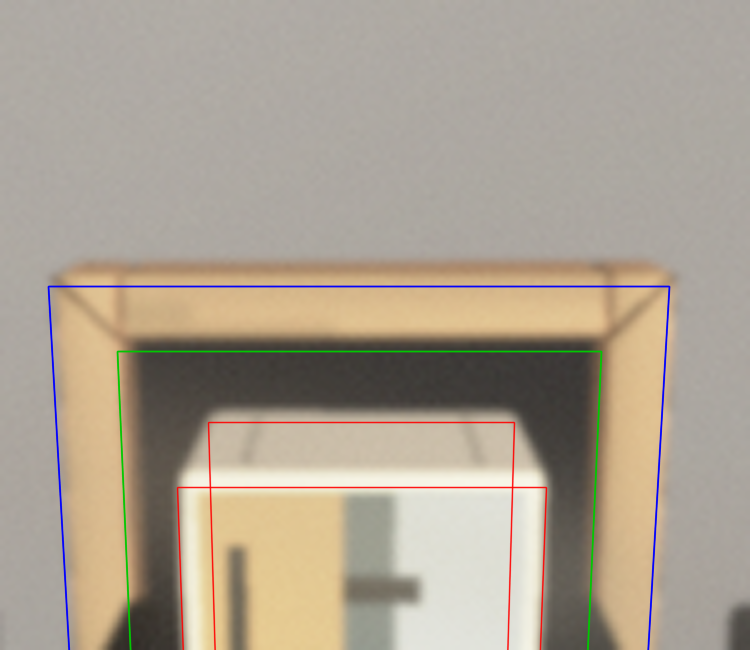

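View pics/s7z.png

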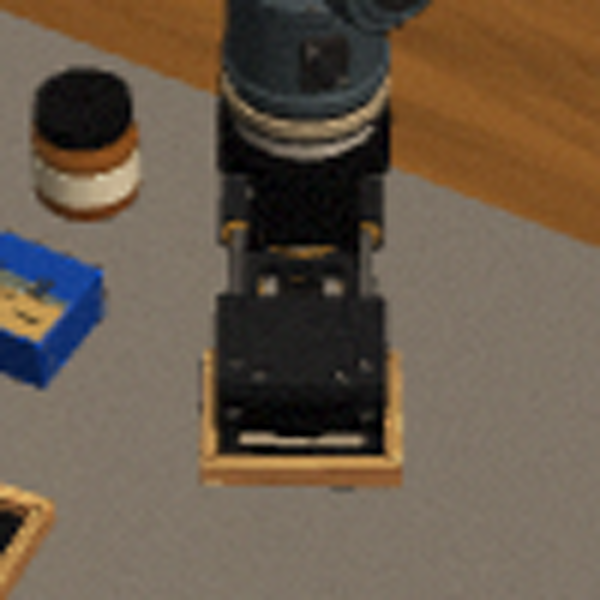

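Emit:
{"op": "carry_out", "data": {
  "series": [
    [0,0,1.5,0,0,0,-1],
    [0,0,2.5,0,0,0,-1],
    [0,0,3,0,0,0,-1],
    [0,0,3,0,0,0,-1]
  ]
}}

```text
time: 7.32
position: [0.4895, 0.0089, 0.0206]
tool_rot: [0.502, 0.865, -0.0, 0.001]
ft_force: [0.0, -0.3, 0.2]
grip_width: 0.0402
```

Emit:
{"op": "carry_out", "data": {
  "series": [
    [0,0,0.6,0,0,0,-1],
    [0,0,0.6,0,0,0,-1],
    [0,0,0.6,0,0,0,-1]
  ]
}}

```text
time: 7.7
position: [0.4895, 0.0089, 0.0206]
tool_rot: [0.502, 0.865, -0.0, 0.002]
ft_force: [0.7, 0.1, 5.2]
grip_width: 0.0399
```

Emit:
{"op": "carry_out", "data": {
  "series": [
    [0,0,0,0,0,0,1],
    [0,0,0,0,0,0,1],
    [0,0,0,0,0,0,1],
    [0,0,-5,0,0,0,1],
    [0,0,-25,0,0,0,1],
    [0,0,-70,0,0,0,1],
    [0,0,-120,0,0,0,1],
    [0,0,-150,0,0,0,1]
  ]
}}

```text
time: 8.7
position: [0.4898, 0.0091, 0.1732]
tool_rot: [0.502, 0.865, 0.0, 0.003]
ft_force: [-0.3, 0.8, 0.6]
grip_width: 0.087
```

```bash
python3 - <<'E'
from ov import *
c=snap(robot,'wrist','w8');c=snap(robot,'scene','s8');draw(c,[],(220,130,320,230),6,'s8z')
E
python3 go.py .53 -.346 .2 102
```

```text
t 8.8 tcp [0.4913 0.0088 0.1741] th 119.74 w 0.0867 F [ 0.08 -0.6  -0.28] q [-0.21  0.42  1.82 -0.    0.89 -0.73]
[0.53, -0.346, 0.2, 102.0] [-327.5, -142.2, -24.3, 0.5, 0.4, 17.7]
```

View pics/w8.png

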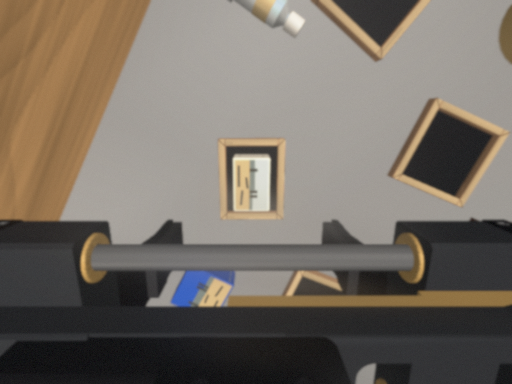

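View pics/s8z.png

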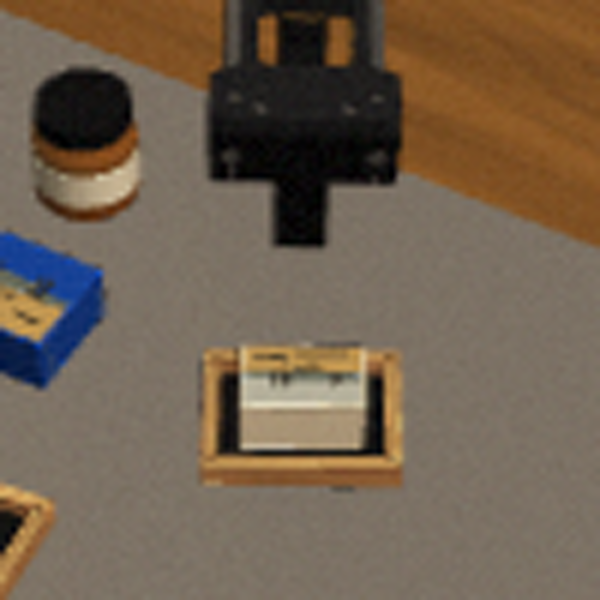

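Emit:
{"op": "carry_out", "data": {
  "series": [
    [-20,-9,-10,0,0,1,1],
    [-70,-30,-20,0,0,4,1],
    [-120,-52,-24,0,0,7,1],
    [-175,-76,-24,0,0,10,1],
    [-230,-100,-24,0,0,13,1],
    [-280,-122,-24,0.4,0.4,16,1],
    [-318,-138,-24,0.4,0.4,17.7,1],
    [-327,-142,-24,0.4,0.4,17.7,1]
  ]
}}

```text
time: 9.8
position: [0.5294, -0.3481, 0.198]
tool_rot: [0.63, 0.776, 0.001, -0.0]
ft_force: [0.2, 0.9, 0.3]
grip_width: 0.087
```

Run:
```python
from ov import *
snap(robot,'top','t9');snap(robot,'top');go.st();c=snap(robot,'wrist','w9');go.st()
draw(c,[],(205,62,295,187),4.8,'w9z')
```

```text
t 9.9 tcp [ 0.5292 -0.3457  0.1982] th 101.97 w 0.0868 F [-0.82  0.41 -0.03] q [-0.76  0.56  1.44  0.    1.14 -0.97]
t 9.95 tcp [ 0.5292 -0.3443  0.1984] th 102.03 w 0.0872 F [0.04 0.48 0.14] q [-0.75  0.56  1.44  0.    1.14 -0.97]
```

View pics/w9z.png

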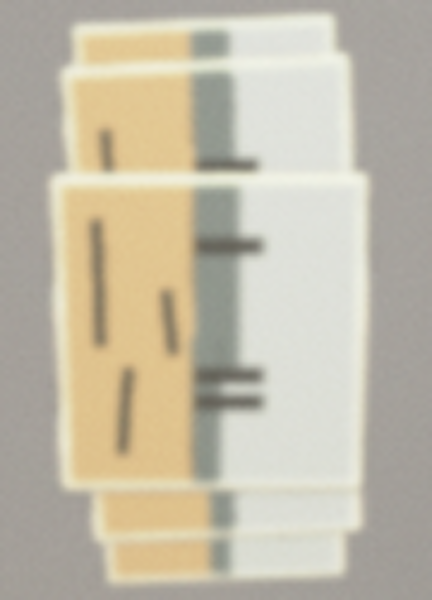

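View pics/t9.png

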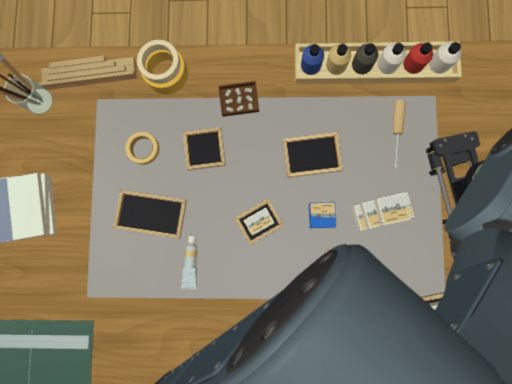

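```bash
cat >> cf.py <<'E'
def wcorr(p,thd):
    th=np.radians(thd);x=np.array([np.cos(th),np.sin(th)]);y=np.array([np.sin(th),-np.cos(th)])
    return np.r_[p[:2]-.0025*x-.0006*y,p[2]]
E
python3 - <<'E'
from cf import *
c=load('w9');t=load('t9')
S=[([(75,28),(333,14),(346,573),(110,582)],.032,.06,.13,.25),
([(63,72),(349,54),(362,527),(97,540)],.064,.06,.10,.25),
([(52,178),(366,176),(361,490),(65,488)],.096,.06,.06,.22)]
ps=[wcorr(p,102) for p in zoomfit(c,S,(205,62),4.8)];print(np.round(ps,4))
bs=[box(*p,s[2],s[3],s[1]-.032,s[1])for p,s in zip(ps,S)]
draw(t,bs,(345,181,425,240),9,'t9o')
E
```

```text
[ 0.5136 -0.2841  0.2521] deg 14.44 [[-0.2, 0.7], [0.4, 0.4], [0.6, -0.3], [-0.8, -0.6]]
[ 0.5138 -0.2824  0.2603] deg 14.91 [[-0.1, 1.0], [0.3, 0.9], [0.4, -0.5], [-0.6, -1.0]]
[ 0.5137 -0.2874  0.2142] deg 12.27 [[-0.8, 1.1], [0.4, 0.4], [0.8, -0.6], [-0.5, -0.6]]
[[ 0.5135 -0.2866  0.2521]
 [ 0.5138 -0.2849  0.2603]
 [ 0.5136 -0.29    0.2142]]
```

View pics/t9o.png

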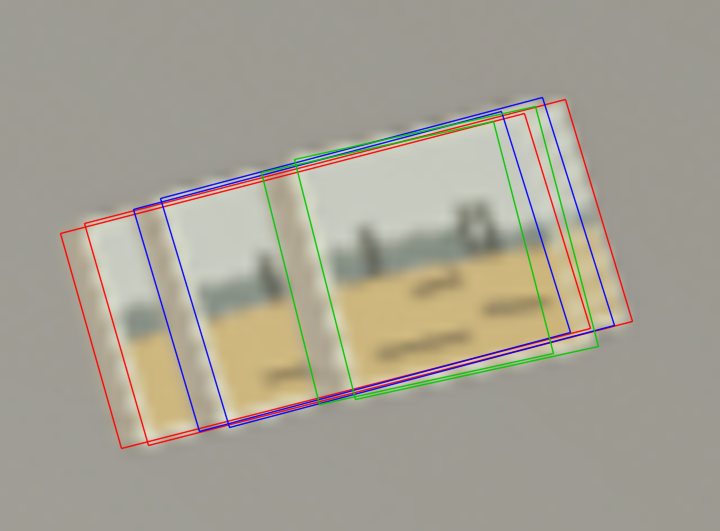

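```bash
python3 go.py .5137 -.2895 .15 102.2 .5137 -.2895 .0796 102.2
```

```text
t 9.95 tcp [ 0.5292 -0.3443  0.1984] th 102.03 w 0.0872 F [0.04 0.48 0.14] q [-0.75  0.56  1.44  0.    1.14 -0.97]
[0.5137, -0.2895, 0.15, 102.2] [56.7, -3.7, 48.6, 0.0, -0.2, -0.2]
[0.5137, -0.2895, 0.0796, 102.2] [56.5, -3.8, 119.0, 0.0, -0.2, -0.2]
```

Emit:
{"op": "carry_out", "data": {
  "series": [
    [40,-3,10,0,0,0,1],
    [56.5,-3.8,30,0,-0.2,0,1],
    [56.5,-3.8,60,0,-0.2,0,1],
    [56.5,-3.8,90,0,-0.2,0,1],
    [56.5,-3.8,107,0,-0.2,0,1],
    [56.5,-3.8,115,0,-0.2,0,1],
    [56.5,-3.8,119,0,-0.2,0,1],
    [56.5,-3.8,119,0,-0.2,0,1]
  ]
}}

```text
time: 10.95
position: [0.514, -0.2897, 0.0801]
tool_rot: [0.629, 0.777, 0.0, 0.001]
ft_force: [-0.9, 0.0, 0.6]
grip_width: 0.087
```

```bash
python3 go.py .5137 -.2895 .0796 102.2
python3 - <<'E'
from ov import *
c=snap(robot,'scene','s10');draw(c,[],(130,90,250,190),5,'s10z')
E
```

```text
t 10.95 tcp [ 0.514  -0.2897  0.0801] th 102.03 w 0.087 F [-0.89  0.02  0.57] q [-0.7   0.67  1.64  0.    0.83 -0.91]
[0.5137, -0.2895, 0.0796, 102.2] [0.3, -0.2, 0.5, 0.1, 0.1, -0.2]
```

View pics/s10z.png

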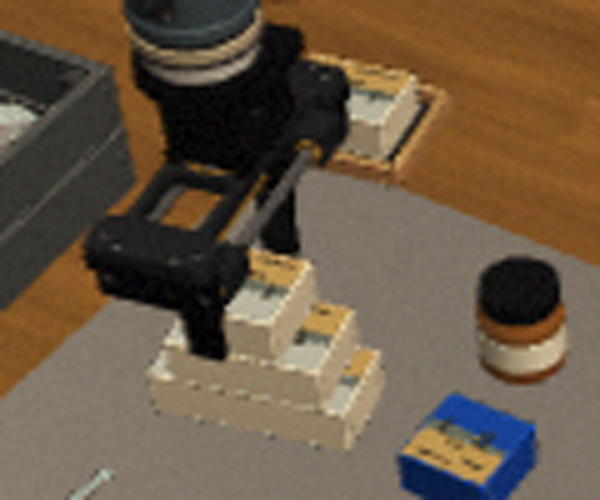

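Well placed; close and lift.

Emit:
{"op": "carry_out", "data": {
  "series": [
    [0,0,0.4,0,0,0,-1],
    [0,0,0.4,0,0,0,-1],
    [0,0,0.4,0,0,0,-1],
    [0,0,0.4,0,0,0,-1],
    [0,0,0.4,0,0,0,-1],
    [0,0,0.4,0,0,0,-1]
  ],
  "force": 14
}}

```text
time: 11.75
position: [0.5141, -0.2899, 0.08]
tool_rot: [0.629, 0.777, 0.0, 0.001]
ft_force: [-0.3, -0.1, 1.2]
grip_width: 0.0598
```

Emit:
{"op": "carry_out", "data": {
  "series": [
    [0,0,-4,0,0,0,-1],
    [0,0,-12,0,0,0,-1],
    [0,0,-30,0,0,0,-1],
    [0,0,-55,0,0,0,-1],
    [0,0,-70,0,0,0,-1],
    [0,0,-75,0,0,0,-1],
    [0,0,-75,0,0,0,-1]
  ]
}}

```text
time: 12.62
position: [0.5139, -0.2898, 0.1553]
tool_rot: [0.629, 0.777, 0.0, 0.001]
ft_force: [0.4, 0.0, -0.7]
grip_width: 0.0597
```

```bash
python3 go.py .6706 .146 .13 97.3;python3 - <<'E'
from ov import *
c=snap(robot,'scene','s11');draw(c,[],(130,60,250,190),5,'s11z')
E
```

```text
t 12.62 tcp [ 0.5139 -0.2898  0.1553] th 102.02 w 0.0597 F [ 0.37  0.01 -0.69] q [-0.7   0.56  1.59  0.    0.99 -0.91]
[0.6706, 0.146, 0.13, 97.3] [393.7, 244.0, 24.9, 0.1, 0.1, 4.7]
```

View pics/s11z.png

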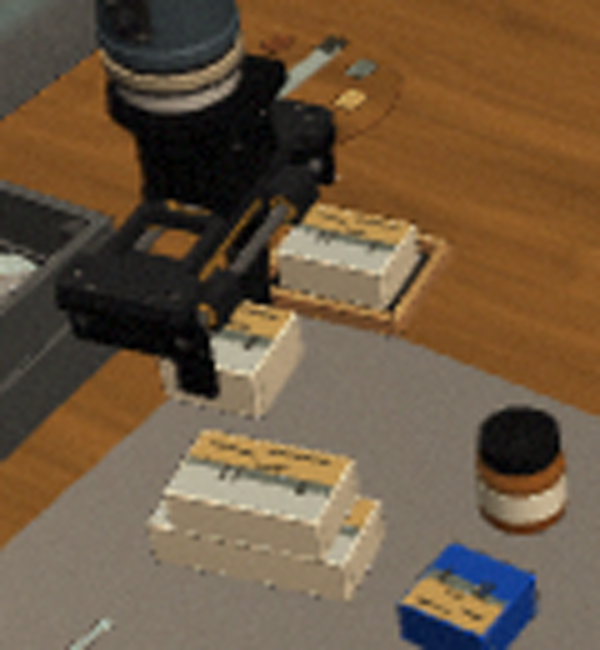

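Emit:
{"op": "carry_out", "data": {
  "series": [
    [12,8,0,0,0,0,-1],
    [45,28,0,0,0,0.5,-1],
    [87,54,0,0,0,1,-1],
    [130,80,0,0,0,1.5,-1],
    [174,107,0,0,0,2,-1],
    [217,134,0,0,0,2.5,-1],
    [260,161,0,0,0,3,-1],
    [300,186,0,0,0,3.6,-1]
  ]
}}

```text
time: 13.68
position: [0.6327, 0.0456, 0.1536]
tool_rot: [0.653, 0.757, -0.0, -0.0]
ft_force: [1.5, 0.0, -0.5]
grip_width: 0.06
```

```bash
python3 go.py .6706 .146 .13 97.3
```

```text
t 13.68 tcp [0.6327 0.0456 0.1536] th 98.45 w 0.06 F [ 1.49  0.02 -0.54] q [-0.1   0.62  1.47 -0.    1.05 -0.25]
[0.6706, 0.146, 0.13, 97.3] [93.8, 52.3, 23.6, -0.1, -0.0, 1.2]
```

Emit:
{"op": "carry_out", "data": {
  "series": [
    [35,19,5,0,0,0.5,-1],
    [65,36,12,0,0,1,-1],
    [87,48.5,20,0,0,1.2,-1],
    [93.8,52.3,23.6,0,0,1.2,-1],
    [93.8,52.3,23.6,0,0,1.2,-1]
  ]
}}

```text
time: 14.3
position: [0.6697, 0.1465, 0.1289]
tool_rot: [0.661, 0.751, -0.001, -0.001]
ft_force: [0.2, -0.9, -0.7]
grip_width: 0.0599
```

```bash
python3 - <<'E'
from ov import *
robot.camera('top')
ov('square',(.06,.06),.0160,'w12',(170,80,340,230),4.5)
E
python3 go.py .6706 .146 .023 97.3
```

```text
t 14.4 tcp [0.6702 0.1453 0.1299] th 97.23 w 0.0598 F [ 0.48  0.65 -0.24] q [ 0.05  0.71  1.34 -0.    1.09 -0.07]
t 14.4 tcp [0.6702 0.1453 0.1299] th 97.23 w 0.0598 F [ 0.48  0.65 -0.24] q [ 0.05  0.71  1.34 -0.    1.09 -0.07]
[0.6706, 0.146, 0.023, 97.3] [0.7, 0.7, 106.9, -0.1, 0.0, -0.1]
```

View pics/w12o.png

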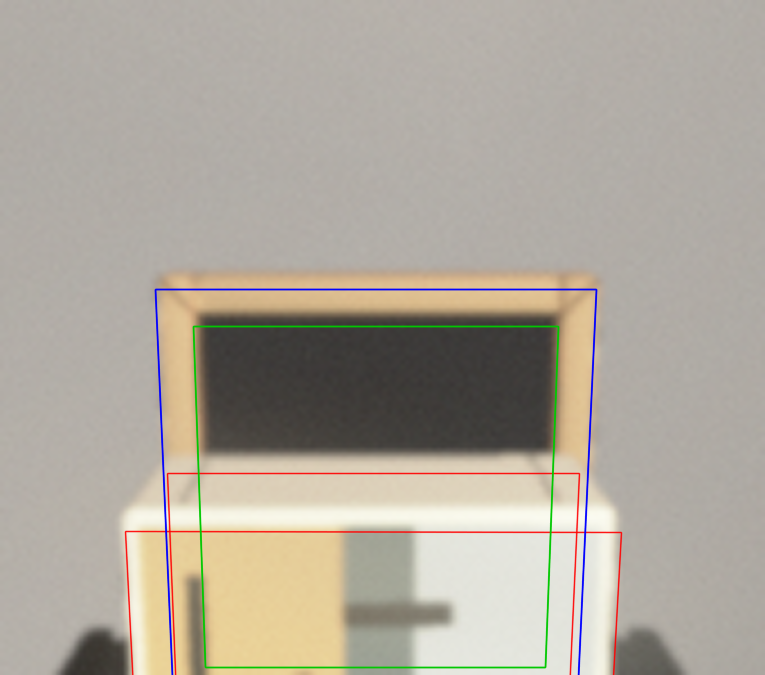

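Emit:
{"op": "carry_out", "data": {
  "series": [
    [0.7,0.7,15,0,0,0,-1],
    [0.7,0.7,45,0,0,0,-1],
    [0.7,0.7,75,0,0,0,-1],
    [0.7,0.7,93,0,0,0,-1],
    [0.7,0.7,102,0,0,0,-1],
    [0.7,0.7,106,0,0,0,-1],
    [0.7,0.7,106,0,0,0,-1]
  ]
}}

```text
time: 15.28
position: [0.6711, 0.146, 0.0244]
tool_rot: [0.661, 0.75, -0.0, -0.0]
ft_force: [0.2, 0.5, -0.6]
grip_width: 0.0596
```

```bash
python3 - <<'E'
from ov import *
ov('square',(.06,.06),.0160,'w13',(160,80,350,230),4)
E
python3 go.py .6706 .146 .0206 97.3
```

```text
t 15.32 tcp [0.6713 0.146  0.0247] th 97.23 w 0.0601 F [-0.21  0.08 -0.55] q [ 0.05  0.85  1.39 -0.    0.9  -0.07]
t 15.32 tcp [0.6713 0.146  0.0247] th 97.23 w 0.0601 F [-0.21  0.08 -0.55] q [ 0.05  0.85  1.39 -0.    0.9  -0.07]
[0.6706, 0.146, 0.0206, 97.3] [0.1, -0.7, 4.1, -0.0, 0.0, -0.1]
```

View pics/w13o.png

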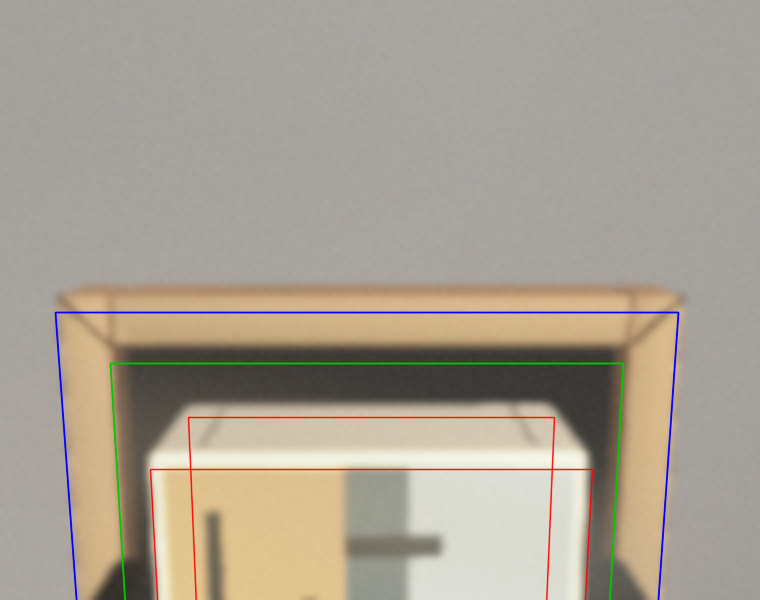

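Emit:
{"op": "carry_out", "data": {
  "series": [
    [0,0,1.5,0,0,0,-1],
    [0,0,3,0,0,0,-1],
    [0,0,3.8,0,0,0,-1],
    [0,0,4.2,0,0,0,-1],
    [0,0,4.4,0,0,0,-1],
    [0,0,4.4,0,0,0,-1]
  ]
}}

```text
time: 16.08
position: [0.6713, 0.1461, 0.0211]
tool_rot: [0.661, 0.75, -0.0, 0.0]
ft_force: [-2.2, 0.3, 4.7]
grip_width: 0.06
```

Contact felt (4.7 N up). Release and retreat.

Emit:
{"op": "carry_out", "data": {
  "series": [
    [0,0,0,0,0,0,1],
    [0,0,0,0,0,0,1],
    [0,0,0,0,0,0,1],
    [0,0,-5,0,0,0,1],
    [0,0,-25,0,0,0,1],
    [0,0,-70,0,0,0,1],
    [0,0,-120,0,0,0,1],
    [0,0,-150,0,0,0,1]
  ]
}}

```text
time: 17.08
position: [0.673, 0.1463, 0.1761]
tool_rot: [0.661, 0.75, 0.002, 0.002]
ft_force: [0.5, -0.2, 0.5]
grip_width: 0.0869
```

```bash
python3 - <<'E'
from ov import *
c=snap(robot,'wrist','w14')
E
python3 go.py .53 -.346 .19 104.5
```

```text
t 17.12 tcp [0.6751 0.1465 0.18  ] th 97.24 w 0.0872 F [ 1.66 -0.03  1.63] q [ 0.05  0.66  1.3  -0.    1.17 -0.07]
[0.53, -0.346, 0.19, 104.5] [-470.3, -205.9, -12.0, 0.7, 0.1, -7.3]
```

View pics/w14.png

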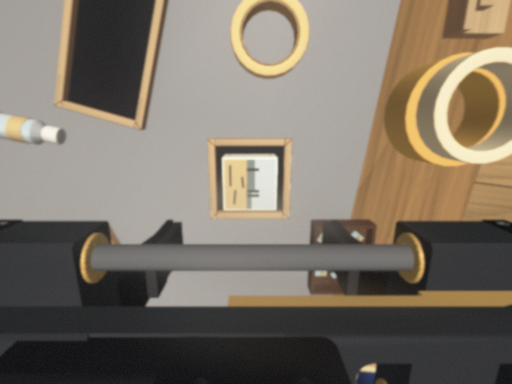

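Emit:
{"op": "carry_out", "data": {
  "series": [
    [-20,-9,-5,0,0,0,1],
    [-70,-31,-12,0,0,-1,1],
    [-125,-55,-12,0,0,-2,1],
    [-180,-79,-12,0,0,-3,1],
    [-235,-103,-12,0,0,-4,1],
    [-290,-127,-12,0.3,0,-5,1],
    [-345,-151,-12,0.6,0,-6,1],
    [-400,-175,-12,0.7,0,-7,1]
  ]
}}

```text
time: 18.12
position: [0.5493, -0.2747, 0.1898]
tool_rot: [0.614, 0.789, -0.001, -0.0]
ft_force: [1.2, 0.6, 0.0]
grip_width: 0.087
```

```bash
python3 go.py .53 -.346 .19 104.5
```

```text
t 18.12 tcp [ 0.5493 -0.2747  0.1898] th 104.23 w 0.087 F [1.15 0.61 0.03] q [-0.64  0.55  1.49 -0.    1.1  -0.89]
[0.53, -0.346, 0.19, 104.5] [-64.4, -36.2, -0.1, -0.1, 0.1, -0.3]
```

Emit:
{"op": "carry_out", "data": {
  "series": [
    [-40,-22,0,0,0,0,1],
    [-58,-33,0,0,0,0,1],
    [-64,-36,0,0,0,0,1],
    [-64,-36,0,0,0,0,1]
  ]
}}

```text
time: 18.62
position: [0.53, -0.3445, 0.1896]
tool_rot: [0.614, 0.789, -0.0, -0.001]
ft_force: [-0.0, -0.6, 0.1]
grip_width: 0.0869
```

Run:
```python
from ov import *
snap(robot,'top','t15');robot.camera('top');go.st();c=snap(robot,'wrist','w15');go.st()
draw(c,[],(205,62,295,187),4.8,'w15z')
```

```text
t 18.73 tcp [ 0.5304 -0.3437  0.1898] th 104.33 w 0.0872 F [-0.22  0.32  0.62] q [-0.75  0.57  1.45 -0.    1.12 -1.  ]
t 18.77 tcp [ 0.5306 -0.3437  0.1899] th 104.35 w 0.0872 F [ 0.73 -0.32  0.25] q [-0.75  0.57  1.45 -0.    1.12 -1.  ]
```

View pics/w15z.png

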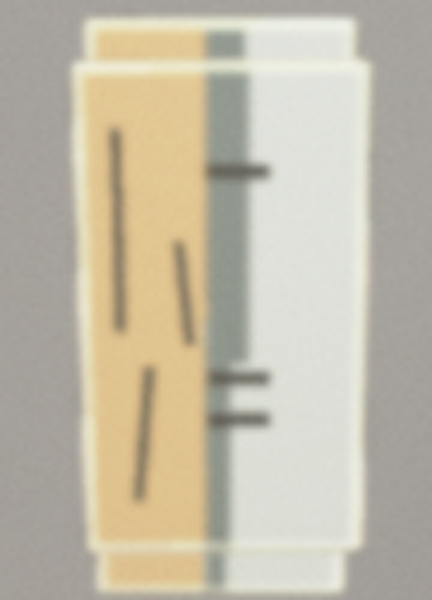

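View pics/t15.png

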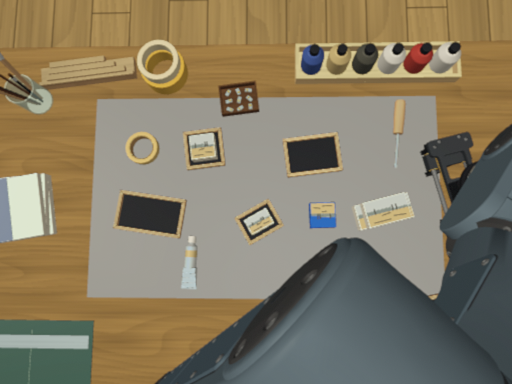

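Run:
```python
from cf import *
c=load('w15');t=load('t15')
S=[([(85,20),(355,20),(344,590),(99,592)],.032,.06,.13,.25),
([(75,64),(368,66),(360,548),(90,550)],.064,.06,.10,.25)]
ps=[wcorr(p,104.3) for p in zoomfit(c,S,(205,62),4.8)];print(np.round(ps,4))
bs=[box(*p,s[2],s[3],s[1]-.032,s[1])for p,s in zip(ps,S)]
draw(t,bs,(345,181,425,240),9,'t15o')
import go
go.st()
for z in(.12,.0478): print(go.rel(ps[1][0],ps[1][1],z,np.degrees(ps[1][2])+90))
```

```text
[ 0.5135 -0.2844  0.2523] deg 14.45 [[0.1, 0.3], [-0.0, 0.7], [0.2, -0.5], [-0.3, -0.3]]
[ 0.5138 -0.2829  0.2551] deg 14.62 [[-0.5, 0.8], [0.3, 1.0], [0.8, -1.1], [-0.6, -0.3]]
[[ 0.5135 -0.2869  0.2523]
 [ 0.5139 -0.2855  0.2551]]
t 18.77 tcp [ 0.5306 -0.3437  0.1899] th 104.35 w 0.0872 F [ 0.73 -0.32  0.25] q [-0.75  0.57  1.45 -0.    1.12 -1.  ]
[60.6 -1.6 69.9 -0.1  0.  -0.3]
[ 6.060e+01 -1.500e+00  1.421e+02 -1.000e-01  0.000e+00 -3.000e-01]
```

View pics/t15o.png

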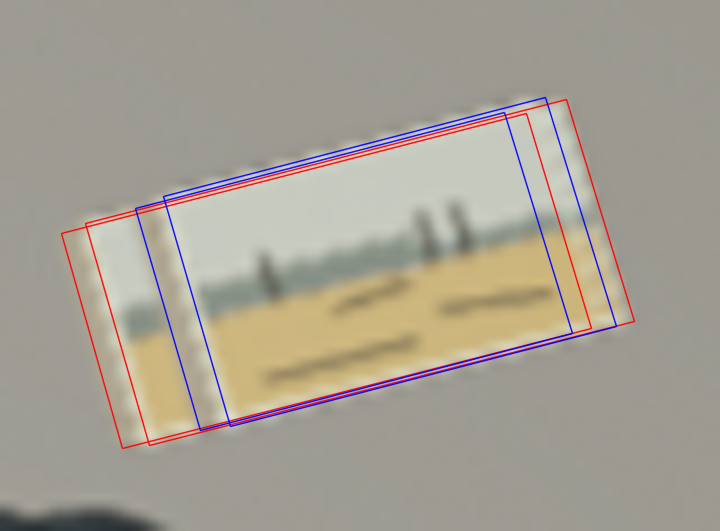

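Emit:
{"op": "carry_out", "data": {
  "series": [
    [40,-1.5,20,0,0,0,1],
    [60.3,-1.5,45,0,0,-0.3,1],
    [60.3,-1.5,80,0,0,-0.3,1],
    [60.3,-1.5,110,0,0,-0.3,1],
    [60.3,-1.5,130,0,0,-0.3,1],
    [60.3,-1.5,138,0,0,-0.3,1],
    [60.3,-1.5,142,0,0,-0.3,1],
    [60.3,-1.5,142,0,0,-0.3,1]
  ]
}}

```text
time: 19.77
position: [0.5145, -0.2857, 0.0484]
tool_rot: [0.611, 0.792, -0.001, 0.0]
ft_force: [0.1, 0.4, 0.5]
grip_width: 0.087
```

```bash
python3 go.py .514 -.2857 .048 104.6
python3 - <<'E'
from ov import *
c=snap(robot,'scene','s16');draw(c,[],(130,90,250,190),5,'s16z')
E
```

```text
t 19.77 tcp [ 0.5145 -0.2857  0.0484] th 104.68 w 0.087 F [0.1  0.37 0.48] q [-0.7   0.72  1.65 -0.    0.77 -0.95]
[0.514, -0.2857, 0.048, 104.6] [0.2, -0.4, 0.4, -0.1, 0.1, 0.1]
```

View pics/s16z.png

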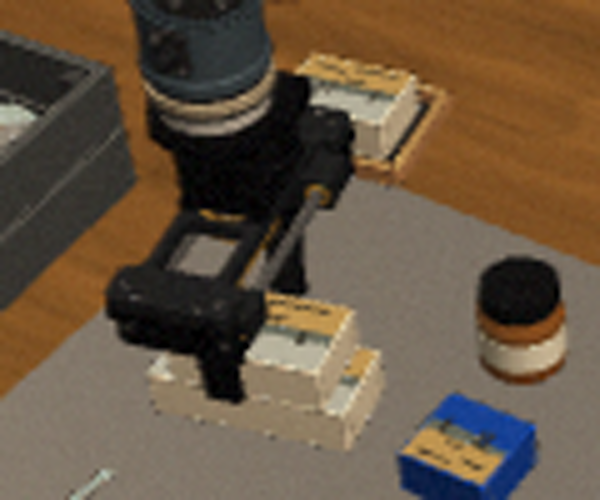

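Emit:
{"op": "carry_out", "data": {
  "series": [
    [0,0,0.4,0,0,0,-1],
    [0,0,0.4,0,0,0,-1],
    [0,0,0.4,0,0,0,-1],
    [0,0,0.4,0,0,0,-1],
    [0,0,0.4,0,0,0,-1],
    [0,0,0.4,0,0,0,-1]
  ],
  "force": 18
}}

```text
time: 20.58
position: [0.5146, -0.2861, 0.0483]
tool_rot: [0.611, 0.792, -0.001, 0.0]
ft_force: [-0.1, -0.7, 2.3]
grip_width: 0.0598
```

Emit:
{"op": "carry_out", "data": {
  "series": [
    [0,0,-4,0,0,0,-1],
    [0,0,-12,0,0,0,-1],
    [0,0,-30,0,0,0,-1],
    [0,0,-55,0,0,0,-1],
    [0,0,-70,0,0,0,-1],
    [0,0,-80,0,0,0,-1],
    [0,0,-80,0,0,0,-1]
  ]
}}

```text
time: 21.45
position: [0.5149, -0.2862, 0.1292]
tool_rot: [0.611, 0.792, -0.001, 0.001]
ft_force: [0.3, -0.4, -0.4]
grip_width: 0.0596
```

```bash
python3 go.py .6542 -.1232 .125 96.9;python3 - <<'E'
from ov import *
c=snap(robot,'scene','s17');draw(c,[],(130,60,250,190),5,'s17z')
E
```

```text
t 21.45 tcp [ 0.5149 -0.2862  0.1292] th 104.67 w 0.0596 F [ 0.35 -0.38 -0.39] q [-0.7   0.6   1.61 -0.    0.93 -0.95]
[0.6542, -0.1232, 0.125, 96.9] [122.4, 176.0, 3.9, 0.0, 0.2, 7.8]
```

View pics/s17z.png

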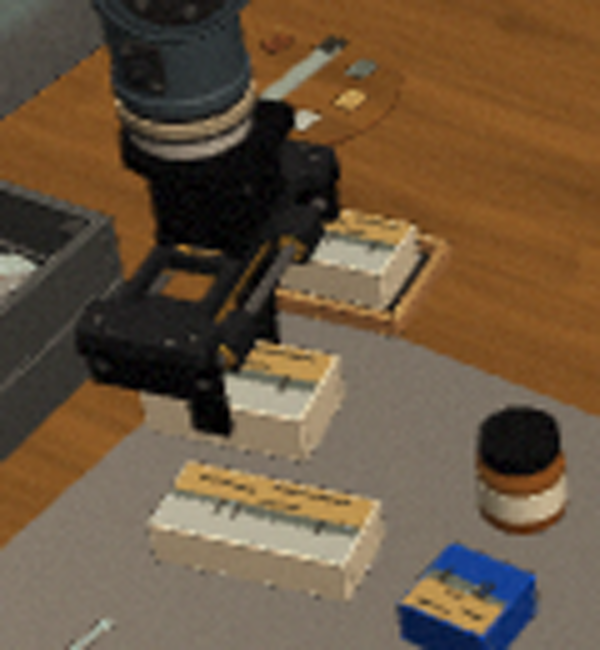

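Emit:
{"op": "carry_out", "data": {
  "series": [
    [10,15,0,0,0,1,-1],
    [36,52,0,0,0,2,-1],
    [63,90,0,0,0,4,-1],
    [88,126,0,0,0,5.5,-1],
    [108,156,2,0,0,7,-1],
    [119,171,4,0,0,7.8,-1],
    [122.4,176,4,0,0,7.8,-1],
    [122.4,176,4,0,0,7.8,-1]
  ]
}}

```text
time: 22.5
position: [0.6532, -0.1229, 0.1234]
tool_rot: [0.663, 0.748, -0.001, -0.0]
ft_force: [-0.1, -0.5, -0.6]
grip_width: 0.0601
```

```bash
python3 - <<'E'
from ov import *
robot.camera('top')
ov('oblong',(.06,.10),.0160,'w18',(170,60,340,230),3.5)
E
python3 go.py .6542 -.1232 .023 96.9
```

```text
t 22.6 tcp [ 0.653  -0.1236  0.1238] th 96.82 w 0.06 F [-0.37 -0.43 -1.6 ] q [-0.35  0.69  1.41 -0.    1.04 -0.47]
t 22.6 tcp [ 0.653  -0.1236  0.1238] th 96.82 w 0.06 F [-0.37 -0.43 -1.6 ] q [-0.35  0.69  1.41 -0.    1.04 -0.47]
[0.6542, -0.1232, 0.023, 96.9] [0.4, 1.4, 100.8, -0.1, 0.1, -0.1]
```

View pics/w18o.png

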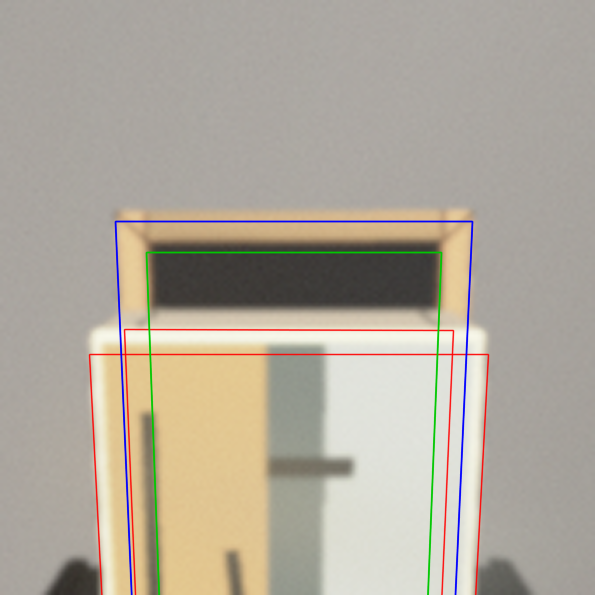

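Emit:
{"op": "carry_out", "data": {
  "series": [
    [-0.4,1.2,15,0,0,0,-1],
    [-0.4,1.2,45,0,0,0,-1],
    [-0.4,1.2,72,0,0,0,-1],
    [-0.4,1.2,88,0,0,0,-1],
    [-0.4,1.2,96,0,0,0,-1],
    [-0.4,1.2,99.5,0,0,0,-1],
    [-0.4,1.2,99.5,0,0,0,-1]
  ]
}}

```text
time: 23.48
position: [0.6546, -0.1242, 0.0249]
tool_rot: [0.664, 0.748, -0.001, 0.001]
ft_force: [0.5, -0.1, -1.2]
grip_width: 0.0599
```

```bash
python3 - <<'E'
from ov import *
ov('oblong',(.06,.10),.0160,'w19',(150,60,360,230),3.5)
E
python3 go.py .6542 -.1232 .0212 96.9
```

```text
t 23.52 tcp [ 0.6547 -0.1242  0.0251] th 96.83 w 0.0595 F [ 0.58 -0.83 -0.54] q [-0.35  0.83  1.45 -0.    0.86 -0.47]
t 23.52 tcp [ 0.6547 -0.1242  0.0251] th 96.83 w 0.0595 F [ 0.58 -0.83 -0.54] q [-0.35  0.83  1.45 -0.    0.86 -0.47]
[0.6542, -0.1232, 0.0212, 96.9] [1.1, -0.4, 3.9, -0.0, 0.1, -0.1]
```

View pics/w19o.png

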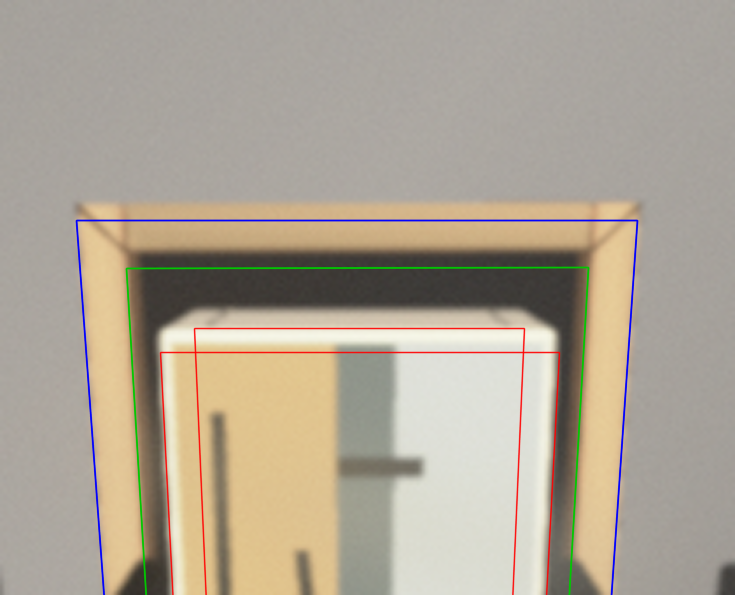

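Emit:
{"op": "carry_out", "data": {
  "series": [
    [0,0,1.5,0,0,0,-1],
    [0,0,3,0,0,0,-1],
    [0,0,3.8,0,0,0,-1],
    [0,0,4.3,0,0,0,-1],
    [0,0,4.6,0,0,0,-1],
    [0,0,4.6,0,0,0,-1]
  ]
}}

```text
time: 24.28
position: [0.6548, -0.1242, 0.0214]
tool_rot: [0.664, 0.748, -0.001, 0.001]
ft_force: [-1.6, 0.5, 4.7]
grip_width: 0.0601
```

Emit:
{"op": "carry_out", "data": {
  "series": [
    [0,0,0,0,0,0,1],
    [0,0,0,0,0,0,1],
    [0,0,0,0,0,0,1],
    [0,0,-5,0,0,0,1],
    [0,0,-25,0,0,0,1],
    [0,0,-70,0,0,0,1],
    [0,0,-120,0,0,0,1],
    [0,0,-150,0,0,0,1]
  ]
}}

```text
time: 25.28
position: [0.6562, -0.1244, 0.1762]
tool_rot: [0.664, 0.748, 0.0, 0.004]
ft_force: [0.8, -0.5, -0.7]
grip_width: 0.0873
```

```bash
python3 - <<'E'
from ov import *
c=snap(robot,'wrist','w20')
E
python3 go.py .53 -.346 .19 104.5
```

```text
t 25.32 tcp [ 0.6582 -0.125   0.1801] th 96.85 w 0.0871 F [ 0.76 -0.61  2.57] q [-0.35  0.63  1.36 -0.    1.14 -0.47]
[0.53, -0.346, 0.19, 104.5] [-204.3, -153.5, -10.1, 0.6, 0.5, -7.6]
```

View pics/w20.png

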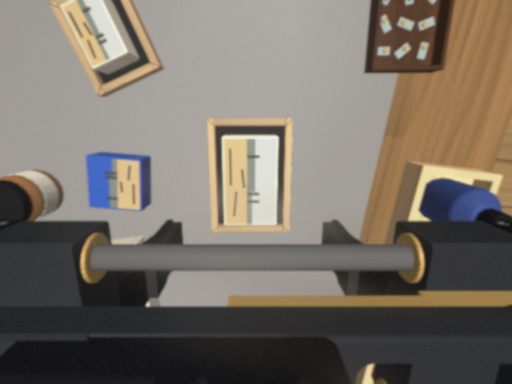

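Oblong sits in its frame with gaps around it. Back to the long one.

Emit:
{"op": "carry_out", "data": {
  "series": [
    [-15,-11,-5,0,0,-1,1],
    [-50,-38,-10,0,0,-2,1],
    [-90,-68,-10,0.3,0.3,-4,1],
    [-130,-98,-10,0.6,0.5,-5.5,1],
    [-170,-128,-10,0.6,0.5,-7,1],
    [-195,-147,-10,0.6,0.5,-7.6,1],
    [-204,-153.5,-10,0.6,0.5,-7.6,1],
    [-204,-153.5,-10,0.6,0.5,-7.6,1]
  ]
}}

```text
time: 26.32
position: [0.53, -0.3458, 0.1903]
tool_rot: [0.613, 0.79, 0.0, 0.0]
ft_force: [0.5, -0.2, 0.8]
grip_width: 0.0871
```

Run:
```python
from ov import *
snap(robot,'top','t21');robot.camera('top');go.st();c=snap(robot,'wrist','w21');go.st()
draw(c,[],(205,62,295,187),4.8,'w21z')
```

```text
t 26.43 tcp [ 0.5306 -0.3445  0.1901] th 104.5 w 0.087 F [-0.13  1.2  -0.1 ] q [-0.75  0.57  1.44  0.    1.12 -1.01]
t 26.48 tcp [ 0.5307 -0.3443  0.19  ] th 104.54 w 0.0872 F [ 1.15 -0.16 -0.97] q [-0.75  0.57  1.44  0.    1.12 -1.01]
```

View pics/w21z.png

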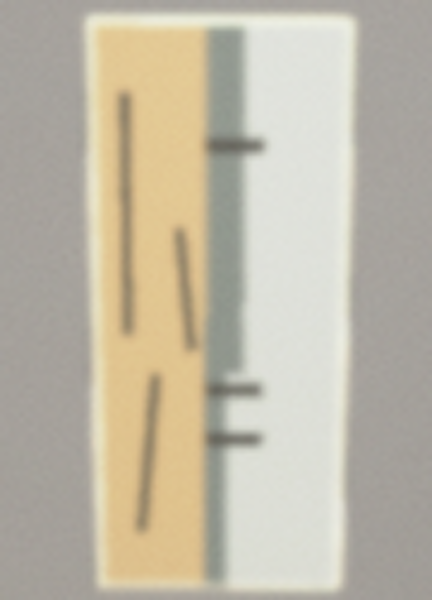

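View pics/t21.png

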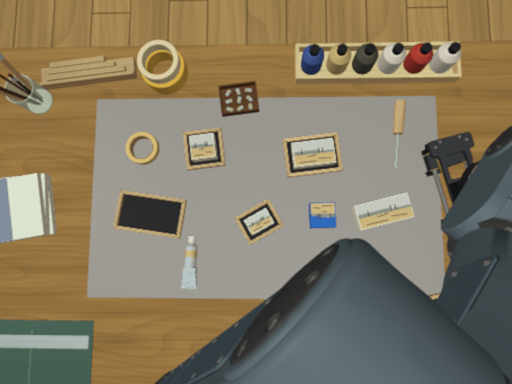

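Run:
```python
from cf import *
c=load('w21');t=load('t21')
S=[([(87,16),(355,16),(342,590),(99,590)],.032,.06,.13,.25)]
ps=[wcorr(p,104.5) for p in zoomfit(c,S,(205,62),4.8)];print(np.round(ps,4))
bs=[box(*p,s[2],s[3],s[1]-.032,s[1])for p,s in zip(ps,S)]
draw(t,bs,(345,181,425,240),9,'t21o')
import go
go.st()
for z in(.12,.0162): print(go.rel(ps[0][0],ps[0][1],z,np.degrees(ps[0][2])+90).tolist())
```

```text
[ 0.5136 -0.2844  0.2517] deg 14.42 [[-0.1, 0.1], [0.2, 0.2], [0.4, -0.1], [-0.4, -0.2]]
[[ 0.5136 -0.287   0.2517]]
t 26.48 tcp [ 0.5307 -0.3443  0.19  ] th 104.54 w 0.0872 F [ 1.15 -0.16 -0.97] q [-0.75  0.57  1.44  0.    1.12 -1.01]
[59.7, -2.2, 70.1, 0.0, -0.0, 0.1]
[59.7, -2.2, 173.9, 0.0, -0.0, 0.1]
```

View pics/t21o.png

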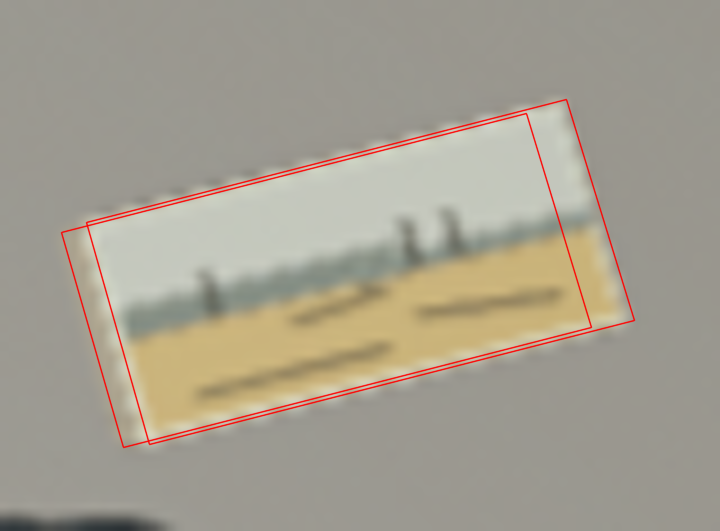

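Emit:
{"op": "carry_out", "data": {
  "series": [
    [40,-2,30,0,0,0,1],
    [59.5,-2.2,70,0,0,0,1],
    [59.5,-2.2,110,0,0,0,1],
    [59.5,-2.2,140,0,0,0,1],
    [59.5,-2.2,160,0,0,0,1],
    [59.5,-2.2,169,0,0,0,1],
    [59.5,-2.2,173.5,0,0,0,1],
    [59.5,-2.2,173.5,0,0,0,1]
  ]
}}

```text
time: 27.48
position: [0.5142, -0.2871, 0.017]
tool_rot: [0.612, 0.791, 0.0, 0.0]
ft_force: [-0.9, 0.2, -0.5]
grip_width: 0.0869
```

Emit:
{"op": "carry_out", "data": {
  "series": [
    [0,0,0.3,0,0,0,-1],
    [0,0,0.3,0,0,0,-1],
    [0,0,0.3,0,0,0,-1],
    [0,0,0.3,0,0,0,-1],
    [0,0,0.3,0,0,0,-1],
    [0,0,0.3,0,0,0,-1]
  ],
  "force": 22
}}

```text
time: 28.22
position: [0.5142, -0.2873, 0.017]
tool_rot: [0.612, 0.791, 0.0, 0.0]
ft_force: [-0.0, -0.6, 3.5]
grip_width: 0.0598
```

Emit:
{"op": "carry_out", "data": {
  "series": [
    [0,0,-4,0,0,0,-1],
    [0,0,-12,0,0,0,-1],
    [0,0,-30,0,0,0,-1],
    [0,0,-60,0,0,0,-1],
    [0,0,-90,0,0,0,-1],
    [0,0,-110,0,0,0,-1],
    [0,0,-115,0,0,0,-1],
    [0,0,-115,0,0,0,-1]
  ]
}}

```text
time: 29.22
position: [0.5141, -0.2872, 0.1325]
tool_rot: [0.612, 0.791, 0.0, 0.001]
ft_force: [-0.1, 0.5, -2.0]
grip_width: 0.0592
```

```bash
python3 go.py .5076 .2767 .125 81.5;python3 - <<'E'
from ov import *
c=snap(robot,'scene','s22');draw(c,[],(130,60,250,190),5,'s22z')
E
```

```text
t 29.23 tcp [ 0.5141 -0.2872  0.1325] th 104.56 w 0.0592 F [-0.07  0.51 -2.04] q [-0.7   0.59  1.61  0.    0.94 -0.95]
[0.5076, 0.2767, 0.125, 81.5] [547.4, 135.5, 7.2, 0.1, 0.0, 23.1]
```

View pics/s22z.png

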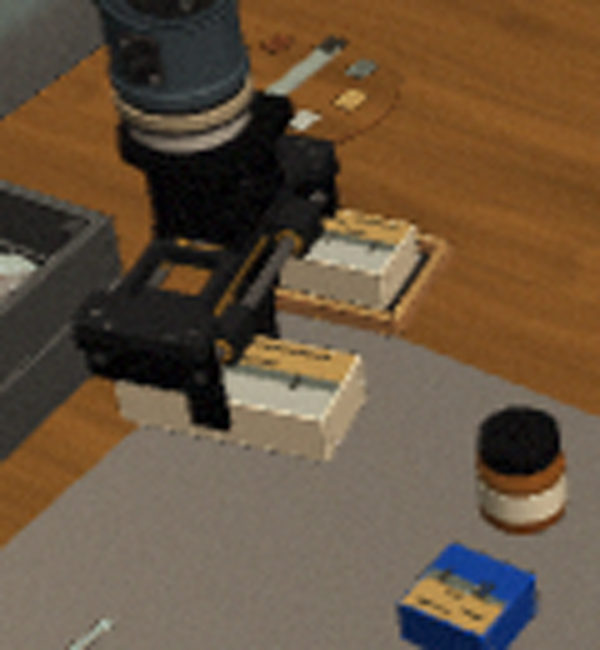

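Emit:
{"op": "carry_out", "data": {
  "series": [
    [10,2.5,0,0,0,0.4,-1],
    [38,9.5,0,0,0,1.6,-1],
    [80,20,0,0,0,3.4,-1],
    [125,31,0,0,0,5.3,-1],
    [170,42,0,0,0,7.2,-1],
    [215,53,0,0,0,9,-1],
    [260,64,0,0,0,11,-1],
    [305,75.5,0,0,0,13,-1]
  ]
}}

```text
time: 30.28
position: [0.509, 0.0294, 0.1311]
tool_rot: [0.698, 0.716, -0.0, -0.001]
ft_force: [-0.2, 0.2, -0.6]
grip_width: 0.0596
```

```bash
python3 go.py .5076 .2767 .125 81.5
```

```text
t 30.27 tcp [0.509  0.0294 0.1311] th 91.48 w 0.0596 F [-0.21  0.18 -0.6 ] q [-0.16  0.51  1.81  0.    0.82 -0.19]
[0.5076, 0.2767, 0.125, 81.5] [247.3, 5.0, 6.4, -0.1, -0.1, 10.0]
```

Emit:
{"op": "carry_out", "data": {
  "series": [
    [45,1,0,0,0,2,-1],
    [90,2,0,0,0,4,-1],
    [135,3,0,0,0,6,-1],
    [180,4,2,0,0,8,-1],
    [217,4.5,4,0,0,9.5,-1],
    [240,5,6,0,0,10,-1],
    [247,5,6.4,0,0,10,-1],
    [247,5,6.4,0,0,10,-1]
  ]
}}

```text
time: 31.28
position: [0.5068, 0.2764, 0.1244]
tool_rot: [0.757, 0.653, -0.001, -0.001]
ft_force: [1.2, 0.1, -1.6]
grip_width: 0.0601
```

```bash
python3 - <<'E'
from ov import *
robot.camera('top')
ov('long',(.06,.13),.0156,'w23',(160,40,350,230),3.2)
E
python3 go.py .5076 .2767 .024 81.5
```

```text
t 31.38 tcp [0.5073 0.2755 0.1247] th 81.44 w 0.0598 F [-0.03  0.02 -1.1 ] q [0.3  0.59 1.64 0.   0.91 0.45]
t 31.38 tcp [0.5073 0.2755 0.1247] th 81.44 w 0.0598 F [-0.03  0.02 -1.1 ] q [0.3  0.59 1.64 0.   0.91 0.45]
[0.5076, 0.2767, 0.024, 81.5] [1.2, 0.4, 100.7, -0.1, -0.0, -0.1]
```

View pics/w23o.png

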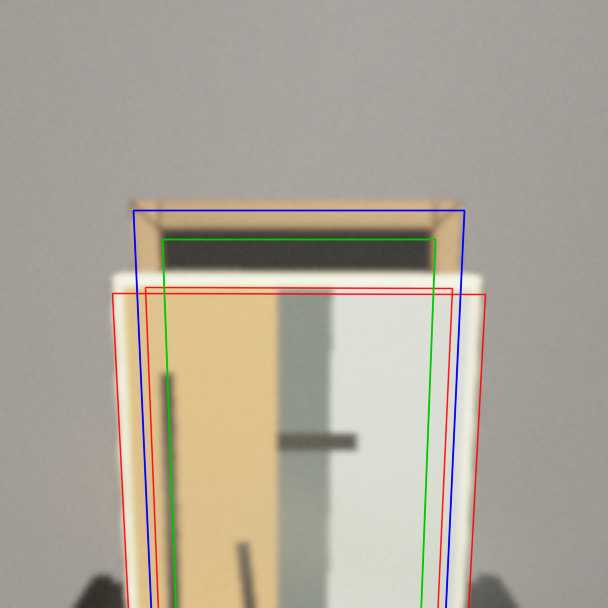

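Emit:
{"op": "carry_out", "data": {
  "series": [
    [0.6,0.2,15,0,0,0,-1],
    [0.6,0.2,45,0,0,0,-1],
    [0.6,0.2,72,0,0,0,-1],
    [0.6,0.2,88,0,0,0,-1],
    [0.6,0.2,95,0,0,0,-1],
    [0.6,0.2,98.5,0,0,0,-1],
    [0.6,0.2,98.5,0,0,0,-1]
  ]
}}

```text
time: 32.25
position: [0.5077, 0.2763, 0.0266]
tool_rot: [0.758, 0.652, -0.0, -0.001]
ft_force: [-0.2, -0.3, -1.2]
grip_width: 0.06
```

```bash
python3 - <<'E'
from ov import *
ov('long',(.06,.13),.0156,'w24',(140,40,370,230),3.1)
E
python3 go.py .5076 .2767 .022 81.5
```

```text
t 32.3 tcp [0.5078 0.2763 0.0268] th 81.44 w 0.0599 F [ 0.29 -0.53 -1.03] q [0.3  0.75 1.69 0.   0.71 0.45]
t 32.3 tcp [0.5078 0.2763 0.0268] th 81.44 w 0.0599 F [ 0.29 -0.53 -1.03] q [0.3  0.75 1.69 0.   0.71 0.45]
[0.5076, 0.2767, 0.022, 81.5] [0.3, -0.3, 4.8, -0.1, -0.0, -0.1]
```

View pics/w24o.png

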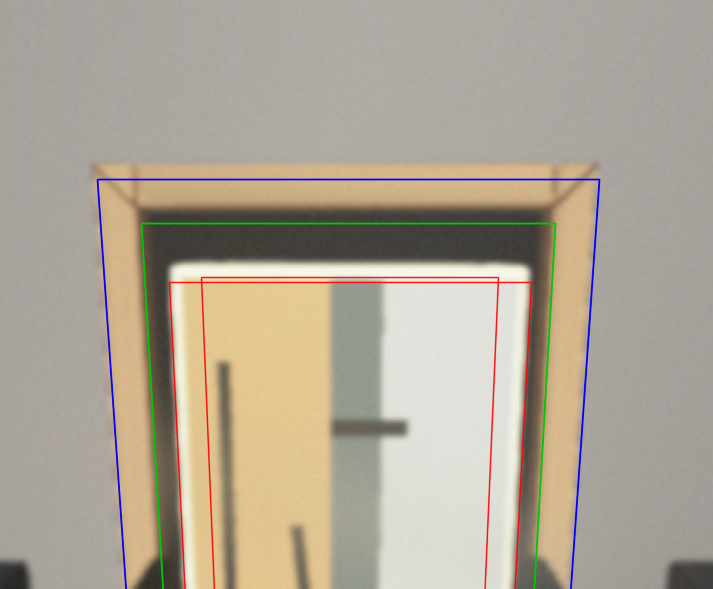

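Emit:
{"op": "carry_out", "data": {
  "series": [
    [0,0,2,0,0,0,-1],
    [0,0,3.5,0,0,0,-1],
    [0,0,4.5,0,0,0,-1],
    [0,0,5.1,0,0,0,-1],
    [0,0,5.4,0,0,0,-1],
    [0,0,5.4,0,0,0,-1]
  ]
}}

```text
time: 33.05
position: [0.5078, 0.2764, 0.022]
tool_rot: [0.758, 0.652, -0.0, -0.001]
ft_force: [-1.8, -0.4, 5.7]
grip_width: 0.06
```

Emit:
{"op": "carry_out", "data": {
  "series": [
    [0,0,0,0,0,0,1],
    [0,0,0,0,0,0,1],
    [0,0,0,0,0,0,1],
    [0,0,-5,0,0,0,1],
    [0,0,-25,0,0,0,1],
    [0,0,-70,0,0,0,1],
    [0,0,-120,0,0,0,1],
    [0,0,-150,0,0,0,1]
  ]
}}

```text
time: 34.05
position: [0.5089, 0.2766, 0.1749]
tool_rot: [0.758, 0.652, 0.002, 0.0]
ft_force: [-0.2, 0.3, -0.9]
grip_width: 0.0871
```

```bash
python3 - <<'E'
from ov import *
c=snap(robot,'wrist','w25')
E
python3 go.py .40 -.45 .22 81.5
```

```text
t 34.1 tcp [0.5108 0.2773 0.1783] th 81.47 w 0.0871 F [0.25 0.39 1.48] q [0.3  0.52 1.6  0.   1.02 0.45]
[0.4, -0.45, 0.22, 81.5] [-735.5, -1.3, -45.5, 0.5, -0.3, -0.0]
```

View pics/w25.png

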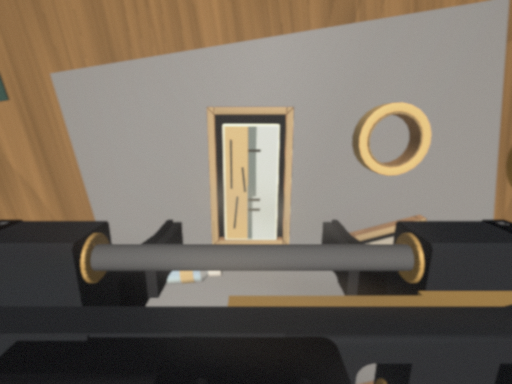

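Emit:
{"op": "carry_out", "data": {
  "series": [
    [-20,0,-15,0,0,0,1],
    [-70,0,-35,0,0,0,1],
    [-125,0,-45,0,0,0,1],
    [-180,0,-45,0,0,0,1],
    [-235,0,-45,0,0,0,1],
    [-290,5,-45,0,0,0,1],
    [-345,10,-45,0,0,0,1],
    [-400,15,-45,0,0,0,1]
  ]
}}

```text
time: 35.1
position: [0.4654, -0.1223, 0.2212]
tool_rot: [0.758, 0.652, 0.005, 0.001]
ft_force: [0.6, -1.1, -0.7]
grip_width: 0.087
```

Emit:
{"op": "carry_out", "data": {
  "series": [
    [-55,5,0,0,0,0,1],
    [-110,10,0,0,0,0,1],
    [-160,15,0,0,0,0,1],
    [-200,20,0,0,0,0,1],
    [-220,22,0,0,0,0,1],
    [-220,22,0,0,0,0,1],
    [-220,22,0,0,0,0,1]
  ]
}}

```text
time: 35.98
position: [0.4543, -0.3412, 0.2199]
tool_rot: [0.757, 0.653, 0.005, 0.0]
ft_force: [-0.2, 0.2, 0.0]
grip_width: 0.0866
```

Run:
```python
from ov import *
c=snap(robot,'top','t26');s=snap(robot,'scene','s26');go.st()
draw(c,[],(100,120,360,280),3,'t26z')
from fr import mask,F
C=dict(small=(.04,.06),square=(.06,.06),oblong=(.06,.1),long=(.06,.13))
ims=[]
for n,(x,y,a,sx,sy) in FR.items():
    for cam in (c,s):
        uv=cam.proj(box(x,y,a,sx+.03,sy+.03,0,.015));r=[int(uv[:,0].min()),int(uv[:,1].min()),int(uv[:,0].max()),int(uv[:,1].max())]
        try:
            p,v=fit([cam],[mask(cam,r)],[r],[x,y,a],lambda p:[box(p[0],p[1],p[2],sx,sy,0,.015)],step=(.002,.002,.02))
            print(n,'frame',p.round(4),'moved mm',((p[:2]-[x,y])*1000).round(1),'cost',round(v))
        except Exception as e: print(n,e)
        fb=box(x,y,a,sx,sy,.015,.015);cb=box(x,y,a,*C[n],.005,.037)
        draw(cam,[cb,fb],r,4,'tmp');im=cv2.imread('pics/tmp.png');ims.append(cv2.copyMakeBorder(im,0,290-min(im.shape[0],290),0,max(0,330-im.shape[1]),cv2.BORDER_CONSTANT)[:290,:330])
for k in range(2): cv2.imwrite(f'pics/fin{k}.png',np.vstack([np.hstack(ims[4*k:4*k+2]),np.hstack(ims[4*k+2:4*k+4])]))
```

```text
t 36.08 tcp [ 0.4545 -0.3412  0.2202] th 81.56 w 0.0869 F [ 0.15  0.1  -0.32] q [-0.85  0.45  1.58  0.01  1.11 -0.7 ]
small frame [0.489  0.0098 0.5243] moved mm [0.2 0.6] cost 56
small frame [0.4878 0.0079 0.5319] moved mm [-1.  -1.3] cost 22
square frame [0.6707 0.1461 0.127 ] moved mm [0.1 0.1] cost 31
square frame [0.6704 0.146  0.1248] moved mm [-0.2 -0. ] cost 34
oblong frame [ 0.6541 -0.1217  0.1206] moved mm [-0.1  1.5] cost 49
oblong frame [ 0.6537 -0.1232  0.1225] moved mm [-0.5  0. ] cost 32
long frame [ 0.5079  0.2769 -0.1483] moved mm [0.3 0.2] cost 71
long frame [ 0.5072  0.2766 -0.1492] moved mm [-0.4 -0.1] cost 37
```

View pics/t26z.png

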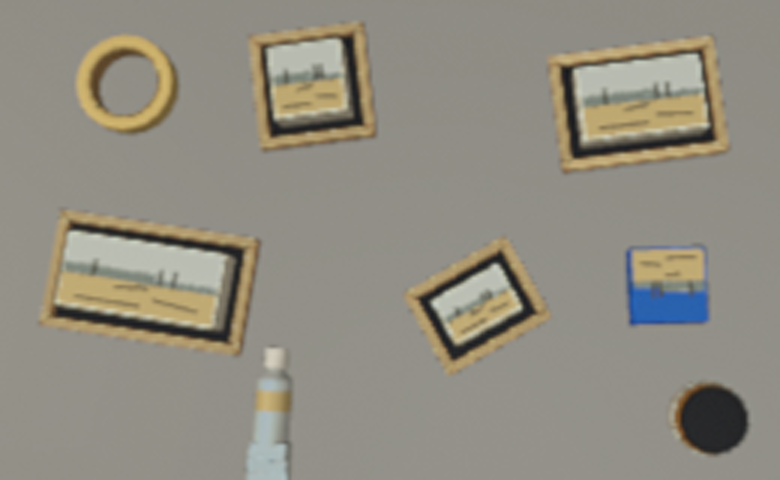

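View pics/fin0.png

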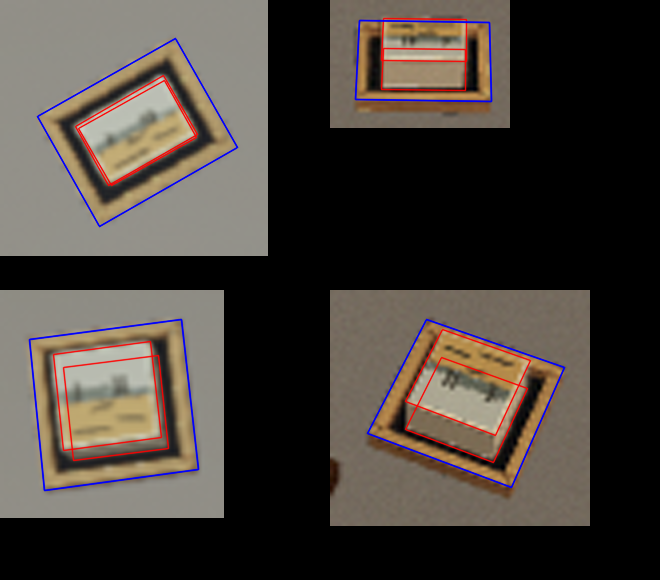

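View pics/fin1.png

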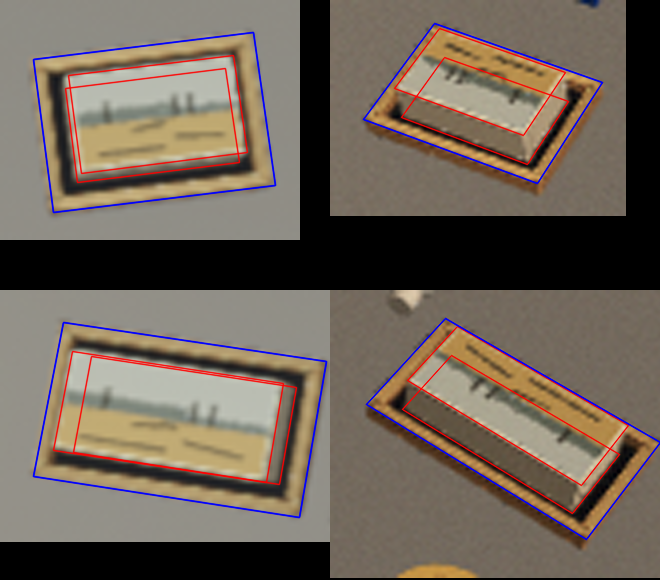

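```bash
python3 -c "
from rig import robot
print(robot.hand_in())"
```

```text
the job is handed in; nothing more can be done
None
```

I took the stack apart from the top and set each painting, face up, into the frame made for its size. I lowered each one until I felt about 5 N of contact before letting go. Nothing dropped or toppled, and I handed in at about 36 s of the 120 s.

**Fit:** In the final top and scene pictures each canvas lies within about 1–2 mm of the centred, square position, with a dark gap on all four sides.

**Frames:** Refitting them afterwards showed shifts of about 1.6 mm or less, the size of the measuring noise. All four look flat on the table.

**Jar, tape and arm:** By eye, the jar and tape are where they started. The arm is clear, with the gripper open.

**Disagreements:** The wrist camera disagreed with the other two by a steady 2.5–3 mm along the tool's x axis, so I corrected for that. The top and scene views differed by about 1–2 mm on the small and oblong frames. Both are well inside the 8.5 mm tolerance. No check failed.

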